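# Level the kit chest with pry bar and shim, pack it and close it

## Task

The heavy kit chest sags at its right-hand end: work the toe of the pry bar under the middle of that end, over the yellow fulcrum block, push the handle down until it lies on the desk (it is heavy enough to keep the end up by itself), slide the orange shim nose first from the front well under the right-hand runner, then take the bar out and lay it flat on the desk so that the chest stands level on the shim. After that, set every kit case the right way up in the bay of its own colour. Finally press the red knee of the locked lid stay to break it, and lower the lid until it is fully shut, leaving the shim in place.

Things in the scene. Friction and masses are not known exactly. Their poses are not given: they have to be found in the camera images.
- chest: blue chest, loose, 3 kg, 160 (x) by 236 mm (y). x to its back (hinge), y to its left end; origin in its middle, at desk level once level. Underside at z = 46, rim at z = 94 mm. Two black runners along x, 14 mm wide: left (y = +92) down to z = 0, right (y = -92) only to z = 14 mm, so it starts leaning 0.076 rad down to the right. The underside overhangs to y = -118 and +118
- right_edge (a point): middle of the lower edge of the chest's right end (chest frame 0, -118, 46 mm): 30 mm above the desk at the start, 46 mm when level, about 55 mm when levered up
- runner_front (a point): front end of the underside of the right-hand runner (chest frame -80, -92, 14 mm); axes as the chest's. The runner runs 160 mm along x from here
- bay_red (a point): centre of the floor of the red bay of the chest; axes as the chest's. Bay: 144 mm in x, 71 mm in y; its floor lies 42 mm below the chest's rim; the dividers between bays stand 10 mm high; chest walls are 8 mm thick. The colour shows on the bay's floor and on a tag on the chest's front
- bay_yellow (a point): centre of the floor of the yellow bay of the chest; axes as the chest's. Bay: 144 mm in x, 71 mm in y; its floor lies 42 mm below the chest's rim; the dividers between bays stand 10 mm high; chest walls are 8 mm thick. The colour shows on the bay's floor and on a tag on the chest's front
- bay_green (a point): centre of the floor of the green bay of the chest; axes as the chest's. Bay: 144 mm in x, 71 mm in y; its floor lies 42 mm below the chest's rim; the dividers between bays stand 10 mm high; chest walls are 8 mm thick. The colour shows on the bay's floor and on a tag on the chest's front
- lid (a joint): lid hinge: 0 open (80 degrees up), 1.396 fully shut. Hinge line at chest x = +80, z = 94 mm; lid plate 160 mm long, 10 mm thick. Damped and stiff: it stays up near the open position and sinks slowly of itself once well lowered; it cannot be shut while the stay is locked
- lid_tab (a point): tip of the black pull tab in the middle of the lid's free edge, 182 mm from the hinge; the tab is 56 mm wide, 8 mm thick, juts 22 mm beyond the plate. Open, it points up, about 273 mm above the desk
- stay_knee (a joint): fold angle of the lid stay: 0 locked (just over centre against its stop), above 0.16 broken, about 2.78 folded with the lid shut
- knee (a point): middle of the red push pad at the knee of the stay, left of the chest: a cylinder along y, 20 mm in diameter, 28 mm long. Open, it is about 62 mm in front of the hinge line, 35 mm above the rim, 29 mm outside the left wall. Push it down and back (toward the hinge) with 5 to 8 N; it swings about a pin 63 mm away, below and in front of it (chest x = -25, z = 82 mm)
- fulcrum: yellow fulcrum block fixed to the desk right of the chest, its centre 45 mm from the chest's right edge; a steel roller across its top along its x axis, top at 38.7 mm; cheeks 52 mm high leave a 46 mm wide gap for the bar. Its x axis is parallel to the chest's; the bar crosses it along y. Origin: centre of underside
- pry_bar: steel bar, heavy black grip, 320 mm, 0.95 kg, lying flat; x to its toe. Origin: underside below the grip's middle and balance point, 58 mm from the end. Grip 28 x 28 mm, x -58 to +60; shaft 20 wide, 11 high to +228; toe blade 30 wide, 5 thick, tip at +262. Flat underside. In place: toe 22 mm under the edge, +195 on the fulcrum; handle 24 degrees up at first, 9 down when its end is on the desk
- shim: orange shim strip, 14 mm thick, 36 mm wide, with a black upright grip 34 x 14 mm, up to z = 46 mm, at its tail. x points to its nose. Origin: underside below the grip; strip from x = -20 to +112, the last 20 mm (nose) only 8 mm thick
- shim_nose (a point): tip of the shim's nose, on its underside; to be well under the runner: 35 to 62 mm behind the runner's front end
- kit_red: test-kit case, 90 (x) x 36 (y) x 30 (z) mm, 0.12 kg, white with a red top and band, lying right way up; pairs with the red bay. Origin: centre of its underside. Grasp across the 36 mm. Absent in some runs (then None)
- kit_yellow: test-kit case, 90 (x) x 36 (y) x 30 (z) mm, 0.12 kg, white with a yellow top and band, lying right way up; pairs with the yellow bay. Origin: centre of its underside. Grasp across the 36 mm. Absent in some runs (then None)
- kit_green: test-kit case, 90 (x) x 36 (y) x 30 (z) mm, 0.12 kg, white with a green top and band, lying right way up; pairs with the green bay. Origin: centre of its underside. Grasp across the 36 mm. Absent in some runs (then None)
Not all that is in view belongs to the job. What is shaped like the kit_green but blue is not meant.

How it is judged:
By the outcome, as a careful person would: the job done as asked, in the order asked, and still so for the second after the job is handed in, with the robot touching nothing.
Of kit_red, kit_yellow, kit_green only 2 to 3 are there at a start; the rules pass over those that are not, and their reading is None.
At some moment in a run one of kit_red, kit_yellow, kit_green may be knocked a few centimetres aside while the robot is not near it.
Once in a run the grip may slacken for a moment while it holds something.
It also fails if it takes over 210 s, if anything falls off the work surface, if the arm or the gripper's body presses on something with over 40 N, if the wrist force passes 120 N, or if a joint passes its speed limit or range.

## Robot

A 7-joint arm with a two-finger parallel gripper is mounted at the origin on a cart in front of the work surface, level with it; the furniture and walls round the work are solid. World frame = base frame: x ahead of the robot, y to its left, z up, the work surface at z = 0. Lengths are in m, angles in rad, forces in N, time in s.
With the tool pointing down it reaches from about 0.4 to 0.85 m from the base axis. Payload 4.5 kg.
Tool frame: the origin (TCP) lies at the very end of the fingers, on their centre line; the grasp point (between the pads) lies 19 mm behind it (tcp_to_grasp is the z of the grasp point in the tool frame, in m); z points along the fingers, y is the line along which they close (so a half turn about z gives the same grasp; the last joint's range is limited). The gripper opens to 88 mm and grips with 3 to 60 N. Pads are 18 mm wide; open, the fingers measure 123 mm over their backs; the gripper's body (75 mm by 187 mm) begins 45 mm behind the grasp point.
Start: joints at [1.374, 0.689, -0.195, 1.565, 0.157, 0.902, -0.215], TCP at [0.143, -0.608, 0.239] pointing down, gripper open.
Joint ranges: [-3.01, 3.01], [-0.46, 2.08], [-1.47, 1.51], [0.13, 2.56], [-1, 4.14], [0.04, 2.09], [-2.66, 2.66]. Speed limits (rad/s): [2.57, 2.57, 3.14, 3.14, 3.14, 3.14, 3.14].

## Interface

Orientations are given as a unit quaternion [x, y, z, w].
In Python, from plant import * gives the robot as it stands. The module is installed in compiled form; this text tells all that it offers.
- The arm moves only by the shell command python3 -m jog 'ROWS' [OPENING] [FORCE]. ROWS is JSON, a list that holds one entry, the list of rows, each a list of 6 numbers: the shift along the tool's x, y, z in m, then the turn, a rotation vector about the tool's x, y, z in rad. In form: [[[dx, dy, dz, ax, ay, az], ...]]. A call has 1 to 12 rows; each row shifts and turns the commanded pose from where the row before left it, along the tool's axes as they then stand; what a row does not reach is not made up. A row lasts 1/8 s, in which the tool goes at most 62.5 mm and 10.7 degrees, less where a joint would pass 70% of its speed; a pose out of reach is approached as far as the arm can. A call with a gripper value outside its range is refused whole. OPENING is the finger opening in m, from 0 to 0.0881, set as the call begins (- or left out, the last holds). The fingers move at their own pace and stop on an object; FORCE is the grip in N (left out, the last holds). Time passes only in rows, so rows that do not move let the fingers close. It gives the time, the measured TCP pose, the force, the opening and the grip force at its end, in the units of the state.
- get_state(): the state, without advancing time (a new reading comes with each control period).
- snapshot(name): name is "scene" or "top"; returns a dict with "frame" (384x512x3 uint8, red, green, blue), "mtx" (3x3 intrinsics, pixels), "xyz" and "orientation" of the camera in the world. Camera axes: x right, y down, z forward; pixel columns grow to the right and rows downward; lengths in m; the calibration is good to about 2 mm. A picture is of the moment at which its call begins. There is no depth.
- finish_job(): hands the job in; it is judged then, once.
The state is a dict: "clock": time; "q": joint angles; "qd": joint speeds; "joint_torque": joint torques, N m; "tool_pos": TCP position; "eef_rot": TCP orientation; "contact_force": force on the tool from outside, world axes, zero at the start; "moment": the same for the moment, N m; "opening": opening from 0.0 (shut) to 1.0 (fully open); "finger_force": force on a finger pad.
Only numpy, scipy, OpenCV 4.12 (cv2) and the standard library are available. Lean on these libraries where they do the work, as an engineer would, in place of code of your own. Each camera call takes 0.05 s, during which the arm holds its last target. There are 200 camera calls.

## Working session

There is one attempt and no reset: what is moved stays moved. The work goes in short steps, Python scripts to look and compute and a shell command to move; the robot and the scene stay as the last step left them, time stands still between calls to the robot, and variables do not carry over. Pictures are saved under pics/ and viewed, at most 14 in all, crops included, and the job is handed in when it is done.

```bash
mkdir -p pics
cat > h.py <<'E'
from plant import *
import numpy as np, cv2
from scipy.spatial.transform import Rotation as R
def snap(n,save=None):
    s=snapshot(n); f=s["frame"]
    if save: cv2.imwrite("pics/"+save+".png",f[:,:,::-1])
    return s
def ray(s,u,v):
    d=np.linalg.inv(s["mtx"])@np.array([u,v,1.0]); return R.from_quat(s["orientation"]).apply(d)
def onz(s,u,v,z):
    d=ray(s,u,v); o=np.array(s["xyz"]); return o+d*(z-o[2])/d[2]
def tri(s1,p1,s2,p2):
    o1,o2=np.array(s1["xyz"]),np.array(s2["xyz"]); d1,d2=ray(s1,*p1),ray(s2,*p2)
    t=np.linalg.lstsq(np.c_[d1,-d2],o2-o1,rcond=None)[0]
    a,b=o1+d1*t[0],o2+d2*t[1]; return (a+b)/2,np.linalg.norm(a-b)
def proj(s,p):
    c=s["mtx"]@R.from_quat(s["orientation"]).inv().apply(np.array(p)-s["xyz"]); return c[:2]/c[2]
E
python3 - <<'E'
from h import *
for n in("scene","top"):
    s=snap(n,n+"0"); print(n,s["mtx"].tolist(),s["xyz"],R.from_quat(s["orientation"]).as_matrix().round(3).tolist())
    
st=get_state(); print({k:np.round(v,3).tolist() for k,v in st.items()})
a=cv2.imread("pics/scene0.png");b=cv2.imread("pics/top0.png")
cv2.imwrite("pics/scene0b.png",cv2.resize(a,(800,600)));cv2.imwrite("pics/top0b.png",cv2.resize(b,(800,600)))
E
```

```text
scene [[485.1739850967558, 0.0, 250.95631121385384], [0.0, 485.1739850967558, 190.05190966981823], [0.0, 0.0, 1.0]] [-0.32912618  0.78286121  0.99701867] [[-0.655, -0.442, 0.613], [-0.756, 0.362, -0.546], [0.02, -0.821, -0.571]]
top [[477.8449095346523, 0.0, 253.90666947473375], [0.0, 477.8449095346523, 190.69079249954174], [0.0, 0.0, 1.0]] [0.21032658 0.0300409  1.54916243] [[0.025, -0.976, 0.217], [-1.0, -0.025, 0.003], [0.002, -0.217, -0.976]]
{'clock': 0.1, 'q': [1.374, 0.69, -0.195, 1.566, 0.157, 0.903, -0.215], 'qd': [-0.0, -0.001, 0.001, -0.004, 0.001, 0.001, 0.0], 'joint_torque': [-0.003, -52.85, -1.271, -15.384, -0.053, 0.002, 0.0], 'tool_pos': [0.143, -0.608, 0.238], 'eef_rot': [0.993, 0.115, -0.0, -0.001], 'contact_force': [0.217, -0.057, -1.27], 'moment': [-0.012, 0.039, -0.016], 'finger_force': 0.0, 'opening': 0.998}
```

View pics/scene0b.png

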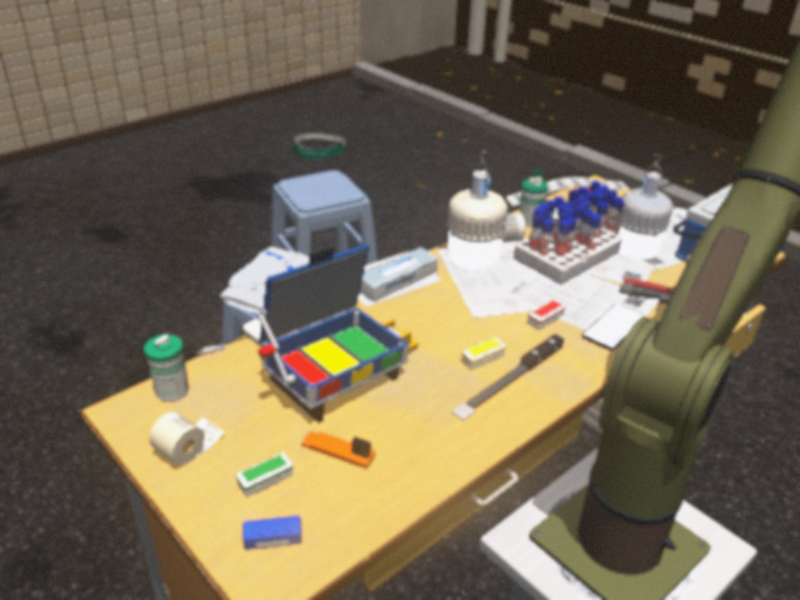

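View pics/top0b.png

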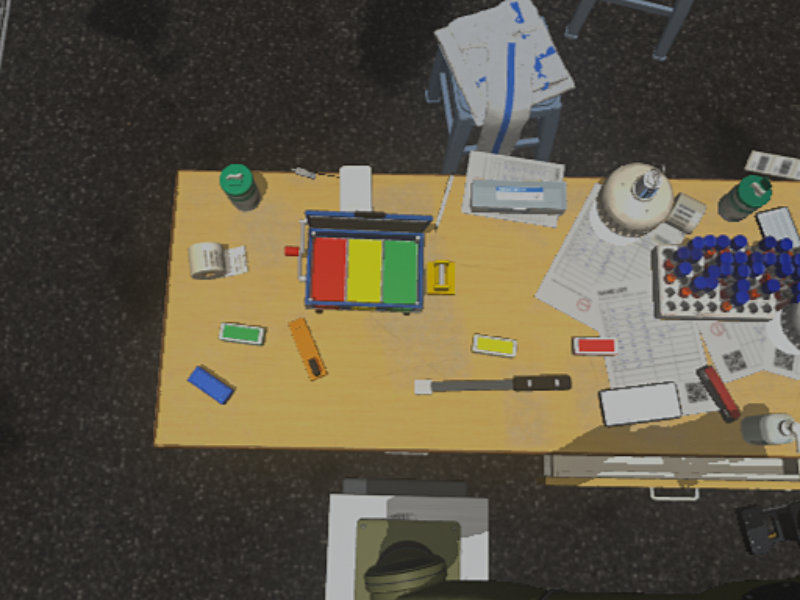

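The top view shows the chest around (365,262) with bays red, yellow and green from left to right, and its lid open at the back. The fulcrum is at (441,278), the bar runs from toe (415,387) to end (571,382), and the shim is at (307,350) with its grip at (314,367). The kits are green (242,333), yellow (495,345) and red (595,346). The blue case at (211,385) is the decoy. All of these are 800x600 pixels.

```bash
cat > seg.py <<'E'
from h import *
def blobs(f,lo,hi,mina=15,box=None):
    hsv=cv2.cvtColor(f,cv2.COLOR_RGB2HSV); m=cv2.inRange(hsv,np.array(lo),np.array(hi))
    if box: k=np.zeros_like(m); k[box[1]:box[3],box[0]:box[2]]=1; m=m*k
    n,_,st,c=cv2.connectedComponentsWithStats(m); out=[]
    lab=_
    for i in range(1,n):
        if st[i,4]>=mina:
            ys,xs=np.where(lab==i); r=cv2.minAreaRect(np.c_[xs,ys].astype(np.float32))
            out.append((c[i],st[i,4],cv2.boxPoints(r)))
    return sorted(out,key=lambda o:-o[1])
C=dict(red=((0,170,110),(6,255,255)),yellow=((26,170,100),(34,255,255)),green=((50,130,60),(80,255,255)),orange=((8,190,150),(18,255,255)),blue=((108,120,50),(125,255,255)))
E
python3 - <<'E'
from seg import *
s=snap("top"); S=snap("scene")
for n,c in C.items():
    for b in blobs(s["frame"],*c,box=(90,110,420,290))[:6]:
        print("top",n,b[0].round(1),b[1],[onz(s,*p,.03)[:2].round(3).tolist() for p in b[2]],onz(s,*b[0],.03)[:2].round(4))
    for b in blobs(S["frame"],*c)[:5]: print("  scene",n,b[0].round(1),b[1])
f=s["frame"][:,:,::-1]
a=cv2.resize(f[125:225,170:300],(780,600),interpolation=cv2.INTER_CUBIC);cv2.imwrite("pics/c1.png",a)
cv2.imwrite("pics/c2.png",cv2.resize(f[195:260,180:380],(800,260),interpolation=cv2.INTER_CUBIC))
E
```

```text
top red [210.1 172. ] 790 [[0.542, 0.214], [0.676, 0.214], [0.674, 0.147], [0.54, 0.149]] [0.6077 0.181 ]
top red [381.5 221. ] 154 [[0.468, -0.343], [0.47, -0.411], [0.451, -0.41], [0.449, -0.343]] [ 0.4594 -0.377 ]
top red [186.6 160.3] 45 [[0.653, 0.273], [0.654, 0.25], [0.637, 0.249], [0.636, 0.272]] [0.6454 0.2604]
  scene red [194.8 234.4] 224
  scene red [210.8 248.3] 43
  scene red [170.1 224.1] 40
  scene red [350.2 197. ] 26
top yellow [232.9 172.9] 794 [[0.54, 0.139], [0.675, 0.139], [0.673, 0.072], [0.539, 0.074]] [0.6065 0.1058]
top yellow [316.6 220.9] 153 [[0.448, -0.132], [0.47, -0.135], [0.461, -0.205], [0.439, -0.201]] [ 0.4544 -0.1683]
top yellow [288.8 172. ] 18 [[0.624, -0.072], [0.625, -0.081], [0.608, -0.082], [0.607, -0.072]] [ 0.6144 -0.0775]
  scene yellow [211.3 227.4] 373
  scene yellow [308.8 221.9] 54
top green [255.5 174.1] 776 [[0.672, 0.065], [0.674, 0.002], [0.538, -0.001], [0.537, 0.061]] [0.6046 0.0316]
top green [150.9 116.8] 225 [[0.818, 0.424], [0.82, 0.357], [0.77, 0.353], [0.768, 0.421]] [0.7946 0.3891]
top green [153.8 213. ] 148 [[0.459, 0.3
[... 215 characters left out ...]
.2] 305 [[0.489, 0.26], [0.503, 0.229], [0.387, 0.176], [0.374, 0.206]] [0.4466 0.2215]
  scene orange [214.4 286.3] 396
top blue [234.6 172.4] 365 [[0.533, 0.225], [0.697, 0.227], [0.692, -0.018], [0.529, -0.014]] [0.6084 0.1003]
top blue [134.1 246.1] 299 [[0.367, 0.457], [0.397, 0.44], [0.35, 0.365], [0.32, 0.382]] [0.3586 0.4108]
top blue [210.8 136.5] 77 [[0.727, 0.234], [0.735, 0.234], [0.733, 0.133], [0.725, 0.133]] [0.7302 0.1841]
top blue [261.3 138.8] 69 [[0.724, 0.07], [0.732, 0.07], [0.73, -0.034], [0.722, -0.034]] [0.7265 0.0154]
  scene blue [369.3 131.5] 699
  scene blue [172.5 337.8] 373
  scene blue [223.7 160.3] 64
  scene blue [184.  174.3] 50
  scene blue [444.9 144. ] 31
```

View pics/c1.png

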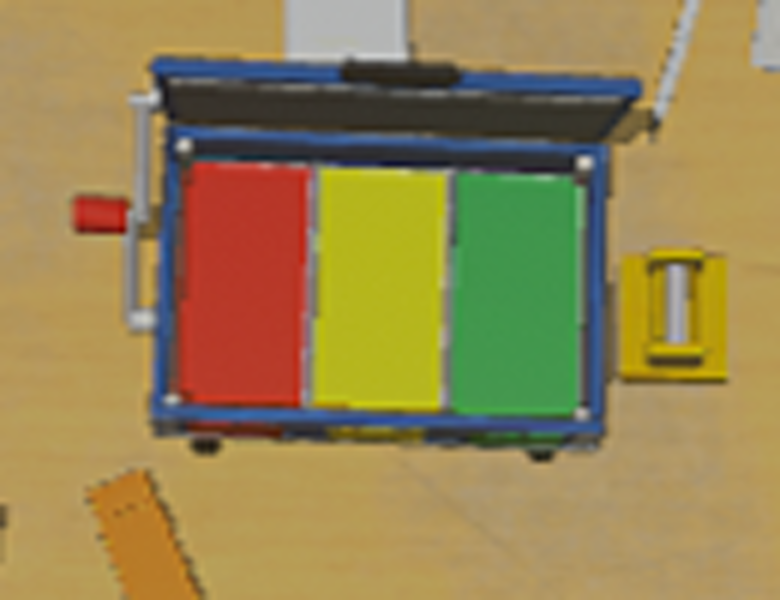

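View pics/c2.png

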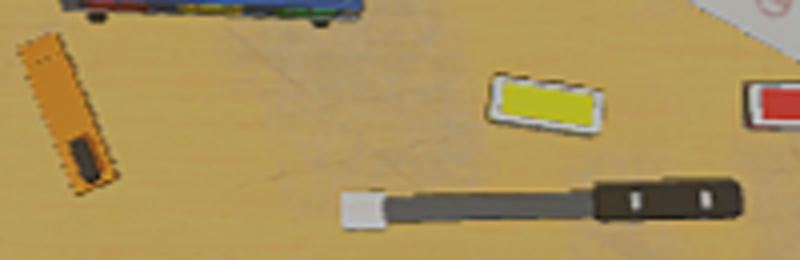

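The first crop shows the tilted chest with its rim corners near (152,417), (600,432), (172,130) and (607,148), the roller at (677,303) and the red knee pad at (101,213). The second crop shows the shim's nose edge at (40,42), the bar's toe tip at x=341 with rivets at (636,201) and (706,199), and the yellow case with its white rim. The green, yellow and red cases have white sides and coloured tops. The one at (211,385) is blue all over, so it is not ours.

Run:
```python
from seg import *
s=snap("top");S=snap("scene")
c1=lambda u,v:((u+.5)/6-.5+170,(v+.5)/6-.5+125)
c2=lambda u,v:((u+.5)/4-.5+180,(v+.5)/4-.5+195)
P=lambda n,p,z:print(n,onz(s,*p,z).round(4))
for n,u,v,z in [("FL",152,417,.0965),("FR",600,432,.0786),("BL",172,130,.0965),("BR",607,148,.0786),("roller",677,303,.0387),("rollback",677,262,.0387),("rollfront",677,343,.0387),("cheekB",675,259,.052),("cheekF",675,355,.052),
 ("baseFL",618,382,0),("baseFR",727,382,0),("lidtab",400,72,.273),("lidtabL",342,66,.273),("lidtabR",460,72,.273),("knee",101,213,.125),("runL",205,446,0),("runR",541,455,0)]: P(n,c1(u,v),z)
for n,u,v,z in [("toetip",341,210.5,.005),("toeT",341,192,.005),("toeB",341,229,.005),("riv1",636,201,.028),("riv2",706,199,.028),("gripR",742,200,.02),("gripL",597,200,.02),
 ("noseL",18,50,.008),("noseR",58,34,.008),("tailL",79,193,.014),("tailR",119,178,.014),("gt",78,140,.046),("gb",95,183,.046)]: P(n,c2(u,v),z)
ks=blobs(S["frame"],*C["red"]); 
print("knee tri",tri(s,(186.6,160.3),S,(170.1,224.1)))
for n,z in(("red",.05),("yellow",.052),("green",.046)):
    b=blobs(s["frame"],*C[n],box=(90,130,420,290))[0]; print(n,[onz(s,*p,z)[:2].round(4).tolist() for p in b[2]])
```

```text
FL [0.5182 0.2183 0.0965]
FR [ 0.52   -0.0145  0.0786]
BL [0.6738 0.2158 0.0965]
BR [ 0.6756 -0.0154  0.0786]
roller [ 0.6012 -0.0562  0.0387]
rollback [ 0.6242 -0.0559  0.0387]
rollfront [ 0.5788 -0.0565  0.0387]
cheekB [ 0.6222 -0.0541  0.052 ]
cheekF [ 0.5689 -0.0548  0.052 ]
baseFL [ 0.5651 -0.0263  0.    ]
baseFR [ 0.5667 -0.0867  0.    ]
lidtab [0.6487 0.0881 0.273 ]
lidtabL [0.6509 0.1153 0.273 ]
lidtabR [0.6494 0.06   0.273 ]
knee [0.619  0.2465 0.125 ]
runL [0.523  0.2007 0.    ]
runR [0.5228 0.0154 0.    ]
toetip [ 0.3682 -0.0046  0.005 ]
toeT [ 0.3831 -0.0043  0.005 ]
toeB [ 0.3533 -0.0049  0.005 ]
riv1 [ 0.3794 -0.2385  0.028 ]
riv2 [ 0.3824 -0.2943  0.028 ]
gripR [ 0.3832 -0.3248  0.02  ]
gripL [ 0.3803 -0.2088  0.02  ]
noseL [0.4923 0.2628 0.008 ]
noseR [0.5065 0.2307 0.008 ]
tailL [0.3759 0.2063 0.014 ]
tailR [0.3887 0.1747 0.014 ]
gt [0.4143 0.2055 0.046 ]
gb [0.3806 0.1904 0.046 ]
knee tri (array([0.61528486, 0.24402844, 0.13362048]), np.float64(0.001555569243444988))
red [[0.6692, 0.215], [0.6709, 0.1496], [0.5369, 0.1441], [0.5353, 0.2083]]
yellow [[0.5351, 0.1379], [0.668, 0.1375], [0.6667, 0.0718], [0.5339, 0.0734]]
green [[0.6675, 0.0645], [0.6691, 0.0022], [0.535, -0.0006], [0.5334, 0.0606]]
```

```bash
cat > go.py <<'E'
import sys
from h import *
from scipy.linalg import logm,expm
# go.py x y z heading_deg toedown_deg n : identical rows (screw) that bring the TCP there
x,y,z,hd,a,n=map(float,sys.argv[1:7])
st=get_state()
T=np.eye(4);T[:3,:3]=R.from_quat(st["eef_rot"]).as_matrix();T[:3,3]=st["tool_pos"]
G=np.eye(4);G[:3,:3]=(R.from_euler("z",hd,degrees=True)*R.from_euler("x",180,degrees=True)*R.from_euler("y",-a,degrees=True)).as_matrix();G[:3,3]=x,y,z
D=np.linalg.inv(T)@G
E=expm(np.real(logm(D))/n); row=np.r_[E[:3,3],R.from_matrix(E[:3,:3]).as_rotvec()]
fm=lambda r:"["+",".join(f"{v:.4f}".rstrip("0").rstrip(".").replace("-0.","-.").replace("0.",".",1) if abs(v)>5e-5 else "0" for v in r)+"]"
print("at",np.round(st["tool_pos"],4),"mm/row",np.linalg.norm(row[:3])*1e3,"rad/row",np.linalg.norm(row[3:]))
print(fm(row).replace("[.","[0.").replace(",.",",0.").replace("-.","-0."),"x",int(n), "| mid z",[round(float((T@expm(np.real(logm(D))*k))[2,3]),3) for k in(.25,.5,.75)])
E
python3 -m jog 2>&1 | head -5; python3 go.py .381 -.266 .12 92.75 0 12
```

```text
invalid input
at [ 0.1429 -0.6082  0.2385] mm/row 38.94433953491279 rad/row 0.1156607761548111
[0.0375,-0.0036,0.0099,0,0,-0.1157] x 12 | mid z [0.209, 0.179, 0.15]
```

```bash
python3 -m jog '[[[0.0375,-0.0036,0.0099,0,0,-0.1157],[0.0375,-0.0036,0.0099,0,0,-0.1157],[0.0375,-0.0036,0.0099,0,0,-0.1157],[0.0375,-0.0036,0.0099,0,0,-0.1157],[0.0375,-0.0036,0.0099,0,0,-0.1157],[0.0375,-0.0036,0.0099,0,0,-0.1157],[0.0375,-0.0036,0.0099,0,0,-0.1157],[0.0375,-0.0036,0.0099,0,0,-0.1157],[0.0375,-0.0036,0.0099,0,0,-0.1157],[0.0375,-0.0036,0.0099,0,0,-0.1157],[0.0375,-0.0036,0.0099,0,0,-0.1157],[0.0375,-0.0036,0.0099,0,0,-0.1157]]]' 0.0881 50; python3 -m jog '[[[0,0,0,0,0,0]]]'; python3 go.py .381 -.266 .003 92.75 0 6
```

```text
clock: 1.8
tool_pos: [0.3819, -0.2652, 0.1198]
eef_rot: [0.688, 0.725, 0.001, 0.001]
contact_force: [0.5, -0.4, 0.2]
opening: 1.001
finger_force: 0.0
clock: 1.92
tool_pos: [0.3811, -0.2632, 0.1196]
eef_rot: [0.688, 0.726, 0.0, -0.001]
contact_force: [0.0, -0.2, -0.8]
opening: 0.999
finger_force: 0.0
at [ 0.3811 -0.2632  0.1196] mm/row 19.440236908776427 rad/row 0.001147064898647324
[-0.0005,0,0.0194,-0.0002,-0.0004,0.0011] x 6 | mid z [0.09, 0.061, 0.032]
```

```bash
python3 -m jog '[[[-0.0005,0,0.0195,0,0,0],[-0.0005,0,0.0195,0,0,0],[-0.0005,0,0.0195,0,0,0],[-0.0005,0,0.0195,0,0,0],[-0.0005,0,0.0195,0,0,0],[-0.0005,0,0.0185,0,0,0],[0,0,0,0,0,0]]]' 0.0881 50; python3 -m jog '[[[0,0,0,0,0,0],[0,0,0,0,0,0],[0,0,0,0,0,0],[0,0,0,0,0,0]]]' 0.01 55;  python3 -m jog '[[[0,0,-0.02,0,0,0],[0,0,-0.03,0,0,0],[0,0,-0.03,0,0,0],[0,0,-0.02,0,0,0],[0,0,0,0,0,0]]]'
python3 - <<'E'
import subprocess
# bar origin relative TCP: lateral 0, along tool x d; target for bar: roller at (.599,-.056,.0387)
import numpy as np
for s,h,a in((110,.004,28),(60,.004,28),(0,.004,28),(0,.0,28)):
    t=np.radians(a); b=np.array([0,np.cos(t),-np.sin(t)]); n=np.array([0,np.sin(t),np.cos(t)])
    o=np.array([.599,-.056,.0387])-b*(.195+s/1e3)+n*h
    print(s,h,"tcp",(o+n*.003).round(4),"toe tip",(o+b*.262).round(4))
E
```

```text
clock: 2.8
tool_pos: [0.3817, -0.2707, 0.0036]
eef_rot: [0.69, 0.724, -0.001, -0.001]
contact_force: [0.5, 0.5, 0.8]
opening: 0.998
finger_force: 0.0
clock: 3.3
tool_pos: [0.382, -0.2698, 0.0047]
eef_rot: [0.69, 0.724, 0.0, -0.0]
contact_force: [-0.6, 0.7, -0.1]
opening: 0.573
finger_force: 0.0
clock: 3.92
tool_pos: [0.3824, -0.2703, 0.1055]
eef_rot: [0.69, 0.724, 0.0, 0.001]
contact_force: [0.5, 0.2, 0.1]
opening: 0.114
finger_force: 0.0
110 0.004 tcp [ 0.599  -0.322   0.1881] toe tip [ 0.599  -0.0921  0.0624]
60 0.004 tcp [ 0.599  -0.2779  0.1646] toe tip [ 0.599  -0.0479  0.0389]
0 0.004 tcp [ 0.599  -0.2249  0.1364] toe tip [0.599  0.005  0.0108]
0 0.0 tcp [ 0.599  -0.2268  0.1329] toe tip [0.599  0.0032 0.0072]
```

```bash
python3 -m jog '[[[0.004,0,0,0,0,0],[0,0,0,0,0,0],[0,0,0,0,0,0],[0,0,0,0,0,0],[0,0,0,0,0,0],[0,0,0.02,0,0,0],[0,0,0.03,0,0,0],[0,0,0.03,0,0,0],[0,0,0.022,0,0,0],[0,0,0,0,0,0]]]' 0.06 55; python3 -m jog '[[[0,0,0,0,0,0],[0,0,0,0,0,0],[0,0,0,0,0,0],[0,0,0,0,0,0],[0,0,0,0,0,0],[0,0,0,0,0,0]]]' 0.01 55
```

```text
clock: 5.18
tool_pos: [0.3818, -0.2658, 0.0019]
eef_rot: [0.689, 0.725, -0.001, -0.002]
contact_force: [-0.4, -1.2, 0.5]
opening: 0.68
finger_force: 0.0
clock: 5.92
tool_pos: [0.3808, -0.2662, 0.003]
eef_rot: [0.69, 0.724, -0.001, -0.002]
contact_force: [-3.7, -0.3, 5.9]
opening: 0.311
finger_force: 55.0
```

```bash
python3 -m jog '[[[0,0,-0.01,0,0,0],[0,0,-0.03,0,0,0],[0,0,-0.04,0,0,0],[0,0,-0.04,0,0,0],[0,0,-0.03,0,0,0],[0,0,0,0,0,0]]]'; python3 go.py .599 -.325 .21 90 28 10
```

```text
clock: 6.68
tool_pos: [0.3834, -0.2667, 0.1536]
eef_rot: [0.69, 0.724, 0.001, 0.001]
contact_force: [0.4, 0.4, -10.5]
opening: 0.315
finger_force: 55.0
at [ 0.3834 -0.2667  0.1536] mm/row 23.057234088595077 rad/row 0.04914314137257102
[-0.0075,0.0214,-0.0042,0.0013,-0.0489,0.0046] x 10 | mid z [0.165, 0.178, 0.193]
```

```bash
python3 -m jog '[[[-0.0075,0.0214,-0.0042,0.0013,-0.0489,0.0046],[-0.0075,0.0214,-0.0042,0.0013,-0.0489,0.0046],[-0.0075,0.0214,-0.0042,0.0013,-0.0489,0.0046],[-0.0075,0.0214,-0.0042,0.0013,-0.0489,0.0046],[-0.0075,0.0214,-0.0042,0.0013,-0.0489,0.0046],[-0.0075,0.0214,-0.0042,0.0013,-0.0489,0.0046],[-0.0075,0.0214,-0.0042,0.0013,-0.0489,0.0046],[-0.0075,0.0214,-0.0042,0.0013,-0.0489,0.0046],[-0.0075,0.0214,-0.0042,0.0013,-0.0489,0.0046],[-0.0075,0.0214,-0.0042,0.0013,-0.0489,0.0046],[0,0,0,0,0,0],[0,0,0,0,0,0]]]'; python3 go.py .599 -.322 .1881 90 28 3
python3 - <<'E'
from seg import *
s=snap("top");S=snap("scene")
f=s["frame"][:,:,::-1];F=S["frame"][:,:,::-1]
a=cv2.resize(f[130:230,230:380],(750,500),interpolation=cv2.INTER_CUBIC);cv2.imwrite("pics/d1.png",a)
# white toe in both
for n,q in(("top",s),("scene",S)):
    print(n,proj(q,(.599,-.09,.064)).round(1))
E
```

```text
clock: 8.18
tool_pos: [0.5967, -0.3228, 0.2056]
eef_rot: [0.685, 0.688, -0.173, 0.167]
contact_force: [-1.4, -0.2, -9.3]
opening: 0.313
finger_force: 55.0
at [ 0.5967 -0.3228  0.2056] mm/row 5.886705324263247 rad/row 0.0029152596215658673
[0.003,0.0008,0.005,-0.0021,-0.001,0.0018] x 3 | mid z [0.201, 0.197, 0.192]
top [293.4 174. ]
scene [261.2 202.1]
```

View pics/d1.png

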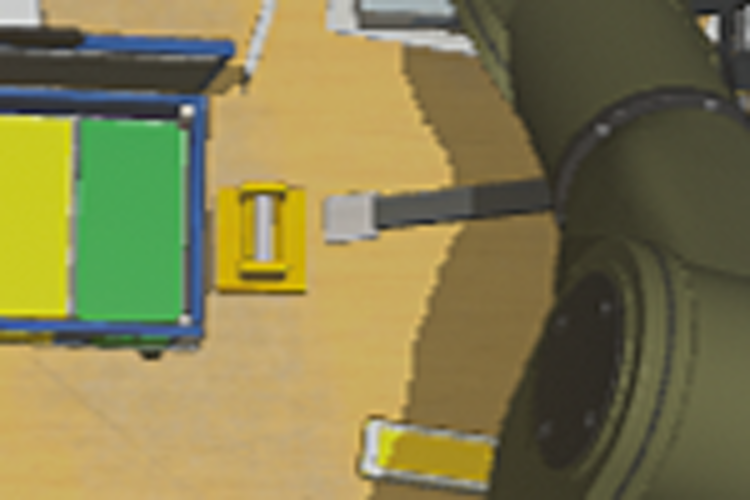

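The crop shows the bar's toe tip at (324,219), just right of the yellow fulcrum whose roller is at (263,228), with the bar running off under the arm.

Run:
```python
from h import *
s=snap("top"); c=lambda u,v:(230+(u+.5)/5-.5,130+(v+.5)/5-.5)
st=get_state(); M=R.from_quat(st["eef_rot"]); t=np.array(st["tool_pos"])
bx=M.as_matrix()[:,0]; n=-M.as_matrix()[:,2]; o=t-n*.003; print("bx",bx.round(4),"tip",(o+bx*.262+n*.003).round(4),"shaft",(o+bx*.2+n*.011).round(4), (o+bx*.228).round(4))
print("tip seen",onz(s,*c(324,219.5),(o+bx*.262)[2]+.004).round(4), "L/R",onz(s,*c(325,197),.084).round(4),onz(s,*c(325,243),.084).round(4))
print("shaft start seen",onz(s,*c(377,213),(o+bx*.228)[2]+.011).round(4),"545:",onz(s,*c(545,194),(o+bx*.13)[2]+.011).round(4),(o+bx*.13+n*.011).round(4))
print("roller",onz(s,*c(263,228),.0387).round(4),onz(s,*c(263,190),.052).round(4),onz(s,*c(263,268),.052).round(4))
```

```text
bx [-0.003   0.8836 -0.4683] tip [ 0.5961 -0.0926  0.0847] shaft [ 0.5964 -0.1437  0.1208] [ 0.5962 -0.1241  0.098 ]
tip seen [ 0.595  -0.0913  0.0861] L/R [ 0.6104 -0.0921  0.084 ] [ 0.5803 -0.0923  0.084 ]
shaft start seen [ 0.5941 -0.1224  0.109 ] 545: [ 0.5964 -0.2191  0.1549] [ 0.5966 -0.2055  0.1536]
roller [ 0.6007 -0.0555  0.0387] [ 0.6228 -0.0545  0.052 ] [ 0.5707 -0.0551  0.052 ]
```

```bash
python3 -m jog '[[[0.003,0.0008,0.005,-0.002,-0.001,0.0018],[0.003,0.0008,0.005,-0.002,-0.001,0.0018],[0.003,0.0008,0.005,-0.002,-0.001,0.0018],[0.02,0,0,0,0,0],[0.02,0,0,0,0,0],[0.01,0,0,0,0,0],[0,0,0,0,0,0]]]'; python3 go.py .599 -.2249 .1364 90 28 6
```

```text
clock: 9.2
tool_pos: [0.6011, -0.278, 0.1672]
eef_rot: [0.686, 0.686, -0.17, 0.173]
contact_force: [0.3, -0.4, -10.0]
opening: 0.316
finger_force: 55.0
at [ 0.6011 -0.278   0.1672] mm/row 10.232437025655157 rad/row 0.0007717613405160181
[0.0102,-0.0004,0.0004,0.0007,0.0003,-0.0002] x 6 | mid z [0.159, 0.152, 0.144]
```

```bash
python3 -m jog '[[[0.0102,-0.0003,0.0002,0,0,0],[0.0102,-0.0003,0.0002,0,0,0],[0.0102,-0.0003,0.0002,0,0,0],[0.0102,-0.0003,0.0002,0,0,0],[0,0,0,0,0,0]]]';python3 -m jog '[[[0.0102,0,0.0002,0,0,0],[0.0102,0,0.0002,0,0,0],[0,0,0,0,0,0]]]'; python3 -c '
from h import *
S=snap("scene");F=S["frame"][:,:,::-1];cv2.imwrite("pics/e1.png",cv2.resize(F[170:270,180:330],(750,500),interpolation=cv2.INTER_CUBIC))
s=snap("top");F=s["frame"][:,:,::-1];cv2.imwrite("pics/e2.png",cv2.resize(F[125:225,180:330],(750,500),interpolation=cv2.INTER_CUBIC))'; python3 go.py .599 -.2249 .1364 90 28 1
```

```text
clock: 9.82
tool_pos: [0.6, -0.2413, 0.1469]
eef_rot: [0.686, 0.686, -0.17, 0.173]
contact_force: [-0.2, -0.2, -9.5]
opening: 0.312
finger_force: 55.0
clock: 10.2
tool_pos: [0.6, -0.2241, 0.1372]
eef_rot: [0.686, 0.686, -0.17, 0.173]
contact_force: [-0.3, 0.2, -8.9]
opening: 0.314
finger_force: 55.0
at [ 0.5999 -0.2253  0.1376] mm/row 1.5642098556265758 rad/row 0.0051246547756284
[0.0009,-0.0009,0.0009,0.0037,0.0023,-0.0027] x 1 | mid z [0.137, 0.137, 0.137]
```

View pics/e2.png

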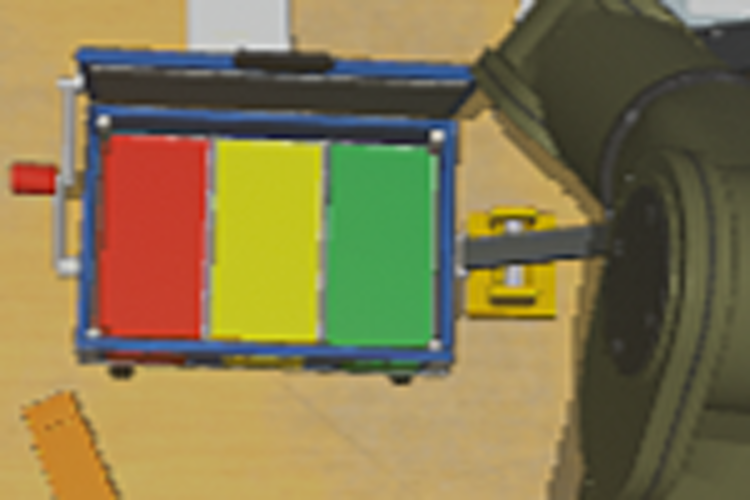

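The bar passes between the cheeks over the roller at (512,250), and its toe is just at and under the chest's right edge at (465,250).

```bash
python3 -m jog '[[[0.001,0,0.002,0,0,0],[0,0,0.0025,0,0,0],[0,0,0,0,0,0]]]';python3 -m jog '[[[0.0001,0,0.0097,0,0.05,0],[0.0001,0,0.0097,0,0.05,0],[0.0001,0,0.0097,0,0.05,0],[0,0,0,0,0,0]]]';python3 -m jog '[[[0.0001,0,0.0097,0,0.05,0],[0.0001,0,0.0097,0,0.05,0],[0.0001,0,0.0097,0,0.05,0],[0,0,0,0,0,0]]]'
```

```text
clock: 10.68
tool_pos: [0.5998, -0.2268, 0.1331]
eef_rot: [0.687, 0.685, -0.17, 0.173]
contact_force: [-0.3, 0.3, -8.6]
opening: 0.31
finger_force: 55.0
clock: 11.18
tool_pos: [0.5988, -0.2414, 0.1067]
eef_rot: [0.699, 0.695, -0.12, 0.122]
contact_force: [-0.3, 0.3, -7.9]
opening: 0.312
finger_force: 55.0
clock: 11.68
tool_pos: [0.5995, -0.2484, 0.079]
eef_rot: [0.705, 0.703, -0.067, 0.069]
contact_force: [0.0, -1.6, -4.8]
opening: 0.311
finger_force: 55.0
```

```bash
python3 -m jog '[[[0.0001,0,0.0097,0,0.05,0],[0.0001,0,0.0097,0,0.05,0],[0.0001,0,0.0097,0,0.05,0],[0,0,0,0,0,0]]]';python3 -m jog '[[[0.0001,0,0.0097,0,0.05,0],[0.0001,0,0.0097,0,0.05,0],[0,0,0,0,0,0]]]';python3 -m jog '[[[0.0001,0,0.0097,0,0.05,0],[0.0001,0,0.0087,0,0.045,0],[0,0,0,0,0,0],[0,0,0,0,0,0]]]'
```

```text
clock: 12.18
tool_pos: [0.5996, -0.252, 0.0499]
eef_rot: [0.708, 0.706, -0.015, 0.017]
contact_force: [-0.8, -2.4, -5.5]
opening: 0.313
finger_force: 55.0
clock: 12.55
tool_pos: [0.6001, -0.2517, 0.0308]
eef_rot: [0.707, 0.706, 0.021, -0.018]
contact_force: [-0.3, -2.3, -2.9]
opening: 0.314
finger_force: 55.0
clock: 13.05
tool_pos: [0.6006, -0.25, 0.0131]
eef_rot: [0.705, 0.705, 0.055, -0.051]
contact_force: [-0.5, -2.6, -3.8]
opening: 0.312
finger_force: 55.0
```

```bash
python3 -m jog '[[[0,0,0.0015,0,0.01,0],[0,0,0.001,0,0,0],[0,0,0,0,0,0]]]'; python3 -m jog '[[[0,0,0,0,0,0],[0,0,0,0,0,0],[0,0,0,0,0,0],[0,0,0,0,0,0],[0,0,0,0,0,0],[0,0,0,0,0,0]]]' 0.06; python3 -m jog '[[[0,0,-0.02,0,0,0],[0,0,-0.04,0,0,0],[0,0,-0.05,0,0,0],[0,0,-0.05,0,0,0],[0,0,0,0,0,0]]]'; python3 go.py .3985 .1983 .16 25.7 0 12;  python3 go.py .3985 .1983 .16 205.7 0 12;python3 -c '
from h import *;print(np.round(get_state()["q"],2))
s=snap("scene");F=s["frame"][:,:,::-1];cv2.imwrite("pics/e3.png",cv2.resize(F[150:270,150:350],(800,480),interpolation=cv2.INTER_CUBIC))'
```

```text
clock: 13.42
tool_pos: [0.6008, -0.2497, 0.0119]
eef_rot: [0.705, 0.705, 0.059, -0.055]
contact_force: [-3.8, -3.5, 8.1]
opening: 0.315
finger_force: 55.0
clock: 14.18
tool_pos: [0.6004, -0.2485, 0.0098]
eef_rot: [0.705, 0.705, 0.06, -0.056]
contact_force: [0.4, -0.6, -0.4]
opening: 0.681
finger_force: 0.0
clock: 14.8
tool_pos: [0.6026, -0.276, 0.1737]
eef_rot: [0.705, 0.704, 0.062, -0.052]
contact_force: [0.5, -0.3, 0.1]
opening: 0.679
finger_force: 0.0
at [ 0.6026 -0.276   0.1737] mm/row 45.35697933261494 rad/row 0.09424275409866839
[0.0272,-0.0361,0.0038,-0.0065,-0.0126,0.0932] x 12 | mid z [0.174, 0.172, 0.168]
at [ 0.6026 -0.276   0.1737] mm/row 51.288736373843975 rad/row 0.16876125453516724
[0.0442,0.0253,0.0058,0.0143,-0.0073,-0.168] x 12 | mid z [0.178, 0.179, 0.173]
[ 0.81  0.95 -0.81  1.42  0.55  1.05 -0.05]
```

View pics/e3.png

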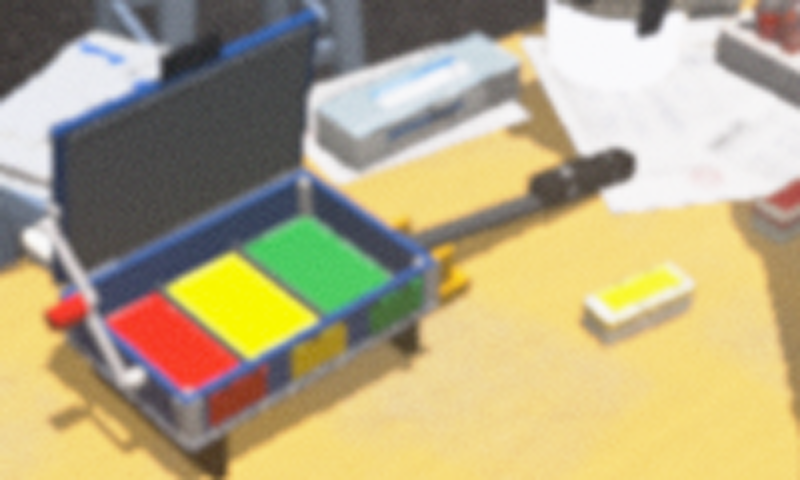

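The chest's right end is levered up, and the bar's handle lies on the desk at (590,178). The chest and lid look undisturbed.

```bash
python3 go.py .45 -.22 .2 130 0 6; python3 -c '
from seg import *
s=snap("top");b=blobs(s["frame"],*C["orange"],box=(90,110,420,290))[0]
print(b[0],[onz(s,*p,.012)[:2].round(4).tolist() for p in b[2]])
for n in("red","yellow","green"):
  print(n,[(k[0].round(1).tolist(),k[1],onz(s,*k[0],.03)[:2].round(4)) for k in blobs(s["frame"],*C[n],box=(90,195,420,290))])'
```

```text
at [ 0.6008 -0.2755  0.1709] mm/row 27.72828662704004 rad/row 0.11949712293735873
[0.0168,-0.0218,-0.0036,0.0109,-0.0254,-0.1163] x 6 | mid z [0.18, 0.187, 0.194]
[195.35109718 220.22570533] [[0.493, 0.2618], [0.5067, 0.2309], [0.3892, 0.178], [0.3759, 0.2085]]
red [([380.9, 221.0], np.int32(111), array([ 0.4593, -0.375 ]))]
yellow [([316.6, 220.9], np.int32(153), array([ 0.4544, -0.1683]))]
green [([153.8, 213.0], np.int32(148), array([0.4665, 0.3561]))]
```

```bash
python3 -m jog '[[[0.0168,-0.0218,-0.0036,0.0109,-0.0254,-0.1163],[0.0168,-0.0218,-0.0036,0.0109,-0.0254,-0.1163],[0.0168,-0.0218,-0.0036,0.0109,-0.0254,-0.1163],[0.0168,-0.0218,-0.0036,0.0109,-0.0254,-0.1163],[0.0168,-0.0218,-0.0036,0.0109,-0.0254,-0.1163],[0.0168,-0.0218,-0.0036,0.0109,-0.0254,-0.1163]]]'; python3 go.py .3977 .199 .11 204.4 0 10
```

```text
clock: 15.65
tool_pos: [0.4468, -0.2187, 0.1966]
eef_rot: [0.42, 0.908, -0.0, -0.004]
contact_force: [-0.1, -0.9, 0.5]
opening: 0.678
finger_force: 0.0
at [ 0.4468 -0.2187  0.1966] mm/row 45.92191407908484 rad/row 0.12921371134245552
[0.0176,0.0415,0.0087,0.0001,-0.0008,-0.1292] x 10 | mid z [0.175, 0.153, 0.132]
```

```bash
python3 -m jog '[[[0.0176,0.0415,0.0087,0,-0.0008,-0.1292],[0.0176,0.0415,0.0087,0,-0.0008,-0.1292],[0.0176,0.0415,0.0087,0,-0.0008,-0.1292],[0.0176,0.0415,0.0087,0,-0.0008,-0.1292],[0.0176,0.0415,0.0087,0,-0.0008,-0.1292],[0.0176,0.0415,0.0087,0,-0.0008,-0.1292],[0.0176,0.0415,0.0087,0,-0.0008,-0.1292],[0.0176,0.0415,0.0087,0,-0.0008,-0.1292],[0.0176,0.0415,0.0087,0,-0.0008,-0.1292],[0.0176,0.0415,0.0087,0,-0.0008,-0.1292],[0,0,0,0,0,0]]]'; python3 go.py .3977 .199 .02 204.4 0 4; python3 -c 'from h import *;print(np.round(get_state()["q"],2))'
```

```text
clock: 17.02
tool_pos: [0.3989, 0.2006, 0.1096]
eef_rot: [-0.213, 0.977, 0.001, -0.0]
contact_force: [-0.7, 0.1, -1.1]
opening: 0.679
finger_force: 0.0
at [0.3989 0.2006 0.1096] mm/row 22.401769772761263 rad/row 0.0008009184111648631
[0.0004,-0.0003,0.0224,0.0003,-0.0001,0.0007] x 4 | mid z [0.087, 0.065, 0.042]
[ 0.03  0.93 -1.05  2.18  1.2   0.83  0.18]
```

```bash
python3 -m jog '[[[0.0004,-0.0003,0.0224,0,0,0],[0.0004,-0.0003,0.0224,0,0,0],[0.0004,-0.0003,0.0224,0,0,0],[0.0004,-0.0003,0.0224,0,0,0],[0,0,0,0,0,0]]]'; python3 -m jog '[[[0,0,0,0,0,0],[0,0,0,0,0,0],[0,0,0,0,0,0],[0,0,0,0,0,0],[0,0,0,0,0,0],[0,0,0,0,0,0],[0,0,0,0,0,0],[0,0,0,0,0,0]]]' 0 45; python3 -c '
from h import *
s=snap("top")
F=s["frame"][:,:,::-1];cv2.imwrite("pics/g1.png",cv2.resize(F[120:250,170:330],(738,600),interpolation=cv2.INTER_CUBIC))'
```

```text
clock: 17.65
tool_pos: [0.4006, 0.1946, 0.0192]
eef_rot: [-0.208, 0.978, -0.001, -0.0]
contact_force: [0.0, 1.3, 0.6]
opening: 0.681
finger_force: 0.0
clock: 18.65
tool_pos: [0.4012, 0.197, 0.021]
eef_rot: [-0.209, 0.978, 0.0, 0.002]
contact_force: [-0.9, 0.6, 5.2]
opening: 0.154
finger_force: 44.6
```

View pics/g1.png

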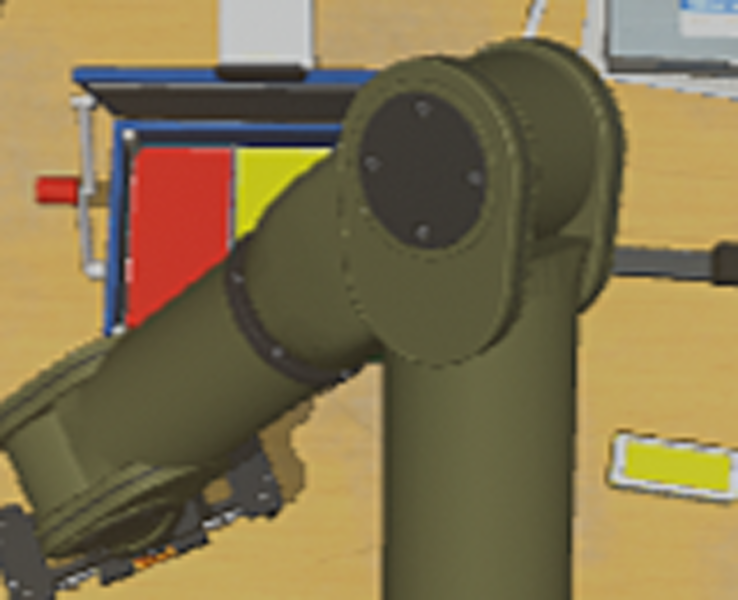

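The arm now hides most of the top view. The shim grip is between the fingers near (150,560), with an opening of 13.6 mm, which matches its 14 mm grip.

```bash
python3 -m jog '[[[0,0,-0.01,0,0,0],[0,0,-0.01,0,0,0],[0,0,0,0,0,0]]]'; python3 go.py .390 .0165 .04 180 0 8
```

```text
clock: 19.08
tool_pos: [0.4017, 0.1965, 0.0415]
eef_rot: [-0.209, 0.978, -0.0, 0.002]
contact_force: [-0.0, 0.2, -1.3]
opening: 0.156
finger_force: 44.6
at [0.4017 0.1965 0.0415] mm/row 22.71020078090293 rad/row 0.05252028548707986
[0.0067,-0.0217,0.0002,-0.0001,0.0005,0.0525] x 8 | mid z [0.041, 0.041, 0.04]
```

```bash
python3 -m jog '[[[0.0067,-0.0217,0.0002,0,0,0.0525],[0.0067,-0.0217,0.0002,0,0,0.0525],[0.0067,-0.0217,0.0002,0,0,0.0525],[0.0067,-0.0217,0.0002,0,0,0.0525],[0.0067,-0.0217,0.0002,0,0,0.0525],[0.0067,-0.0217,0.0002,0,0,0.0525],[0.0067,-0.0217,0.0002,0,0,0.0525],[0.0067,-0.0217,0.0002,0,0,0.0525],[0,0,0,0,0,0],[0,0,0,0,0,0]]]'; python3 go.py .390 .0165 .0215 180 0 1
python3 - <<'E'
from seg import *
print(np.round(get_state()["q"],2))
S=snap("scene");F=S["frame"][:,:,::-1];x0,y0=170,190
cv2.imwrite("pics/g2.png",cv2.resize(F[y0:y0+100,x0:x0+130],(780,600),interpolation=cv2.INTER_CUBIC))
s=snap("top")
for q in(S,s):
  b=blobs(q["frame"],*C["orange"],box=(90,110,420,330))
  for k in b[:2]: print(k[0],k[1],[onz(q,*p,.03)[:2].round(4).tolist() for p in k[2]])
E
```

```text
clock: 20.32
tool_pos: [0.3905, 0.0175, 0.0392]
eef_rot: [-0.001, 1.0, 0.001, 0.002]
contact_force: [-0.3, -0.6, -1.8]
opening: 0.157
finger_force: 44.6
at [0.3905 0.0175 0.0392] mm/row 17.721994961588813 rad/row 0.0041835989373591245
[0.0005,-0.001,0.0177,0.0014,0.0037,0.0014] x 1 | mid z [0.035, 0.03, 0.026]
[ 0.35  1.02 -0.88  2.37  1.61  0.72 -0.27]
[284.4  261.55] 20 [[0.3797, 0.0309], [0.3826, -0.0003], [0.372, 0.0028], [0.3692, 0.0338]]
```

View pics/g2.png

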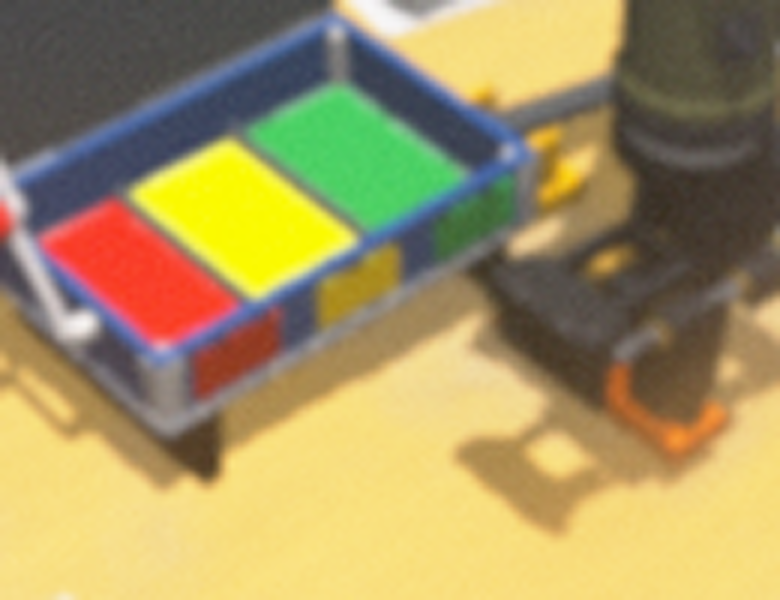

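The shim's orange tail shows at (690,440), and the gripper body hides its nose. The right-hand runner is just visible as a dark patch at (490,260), raised and clear of the desk.

```bash
python3 -m jog '[[[0,-0.001,0.008,0,0.002,0],[0,0,0.0085,0,0.002,0],[0,0,0,0,0,0]]]'; python3 -m jog '[[[-0.009,0,0,0,0,0],[-0.009,0,0,0,0,0],[-0.009,0,0,0,0,0],[0,0,0,0,0,0]]]';python3 -m jog '[[[-0.009,0,0,0,0,0],[-0.009,0,0,0,0,0],[0,0,0,0,0,0]]]';  python3 go.py .460 .0165 .0215 180 0 3
```

```text
clock: 20.8
tool_pos: [0.3898, 0.0158, 0.0218]
eef_rot: [-0.0, 1.0, 0.0, -0.001]
contact_force: [0.4, 0.7, -1.5]
opening: 0.158
finger_force: 44.6
clock: 21.3
tool_pos: [0.4174, 0.0156, 0.0225]
eef_rot: [0.0, 1.0, 0.0, -0.0]
contact_force: [-0.1, -0.5, -0.9]
opening: 0.152
finger_force: 44.6
clock: 21.68
tool_pos: [0.4348, 0.0156, 0.0225]
eef_rot: [-0.0, 1.0, 0.0, -0.001]
contact_force: [-0.3, -0.1, -1.7]
opening: 0.152
finger_force: 44.6
at [0.4348 0.0156 0.0225] mm/row 8.39853311793044 rad/row 0.0003657576326472632
[-0.0084,0.0003,0.0003,0.0001,-0.0004,0] x 3 | mid z [0.022, 0.022, 0.022]
```

```bash
python3 -m jog '[[[-0.0084,0.0003,0,0,0,0],[-0.0084,0.0003,0,0,0,0],[-0.0084,0.0003,0,0,0,0],[0,0,0.0012,0,0,0],[0,0,0,0,0,0]]]'; python3 -m jog '[[[0,0,0,0,0,0],[0,0,0,0,0,0],[0,0,0,0,0,0],[0,0,0,0,0,0],[0,0,0,0,0,0]]]' 0.04; python3 -m jog '[[[0,0,-0.02,0,0,0],[0.005,0,-0.03,0,0,0],[0.01,0,-0.04,0,0,0],[0.02,0,-0.04,0,0,0],[0.02,0,-0.04,0,0,0],[0,0,0,0,0,0]]]'
python3 - <<'E'
from seg import *
print(np.round(get_state()["q"],2))
S=snap("scene");F=S["frame"][:,:,::-1]
k=blobs(S["frame"],*C["orange"],box=(90,110,420,330))[0]; print(k[0],k[1],[onz(S,*p,.01)[:2].round(4).tolist() for p in k[2]])
cv2.imwrite("pics/g3.png",cv2.resize(F[210:290,200:300],(750,600),interpolation=cv2.INTER_CUBIC))
E
python3 go.py .42 -.08 .2 130 0 5
```

```text
clock: 22.3
tool_pos: [0.4598, 0.0165, 0.0213]
eef_rot: [-0.0, 1.0, 0.0, -0.001]
contact_force: [-0.2, -0.3, 0.1]
opening: 0.155
finger_force: 44.6
clock: 22.92
tool_pos: [0.4601, 0.0165, 0.0213]
eef_rot: [-0.0, 1.0, 0.0, -0.001]
contact_force: [-1.7, 0.2, -0.5]
opening: 0.455
finger_force: 0.0
clock: 23.68
tool_pos: [0.4053, 0.0165, 0.1933]
eef_rot: [-0.001, 1.0, -0.0, 0.001]
contact_force: [0.1, 0.1, -0.5]
opening: 0.454
finger_force: 0.0
[ 0.5   0.7  -1.08  2.22  0.93  0.79  0.36]
[256.02564103 245.16923077] 195 [[0.544, 0.0379], [0.5608, 0.0017], [0.4431, -0.0022], [0.4292, 0.0325]]
at [0.4056 0.0161 0.1921] mm/row 20.10745261809488 rad/row 0.1746478150489794
[-0.0096,-0.0176,-0.0016,0,0.0003,0.1746] x 5 | mid z [0.194, 0.196, 0.198]
```

View pics/g3.png

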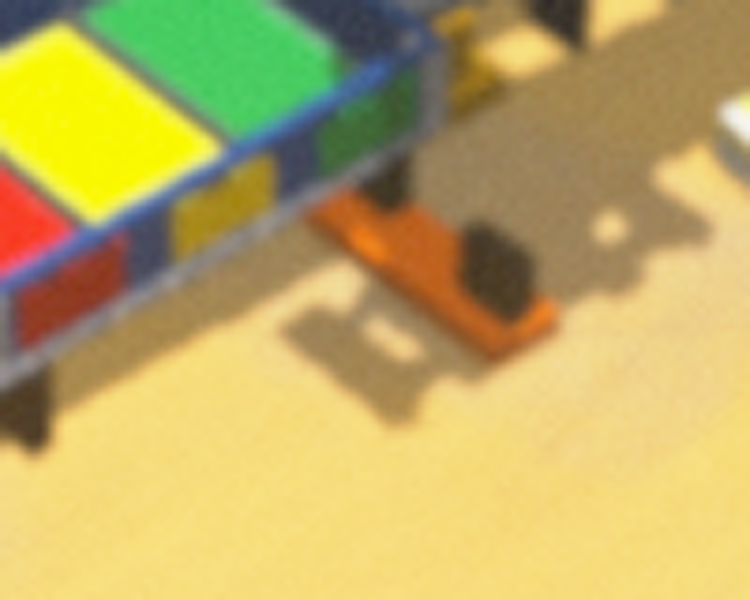

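The shim's strip runs under the right-hand runner, whose front foot is at (385,190). Its black grip is at (498,265) and its tail corner at (525,340), and it lies straight along the runner.

```bash
python3 - <<'E'
from h import *
S=snap("scene"); c=lambda u,v:(200+(u+.5)/7.5-.5,210+(v+.5)/7.5-.5)
print("runner front R/L corner",onz(S,*c(365,195),.02).round(4),onz(S,*c(408,205),.02).round(4),"tail",onz(S,*c(490,345),.014).round(4),onz(S,*c(557,310),.014).round(4))
E
python3 go.py .45 -.22 .2 130 0 6
```

```text
runner front R/L corner [0.5373 0.0174 0.02  ] [0.5212 0.0079 0.02  ] tail [0.4415 0.0343 0.014 ] [ 4.396e-01 -3.000e-04  1.400e-02]
at [0.4056 0.016  0.1913] mm/row 41.313308344917104 rad/row 0.14545656517735717
[-0.0216,-0.0352,-0.0014,-0.0001,0,0.1455] x 6 | mid z [0.193, 0.196, 0.198]
```

```bash
python3 -m jog '[[[-0.0216,-0.0352,-0.0014,0,0,0.1455],[-0.0216,-0.0352,-0.0014,0,0,0.1455],[-0.0216,-0.0352,-0.0014,0,0,0.1455],[-0.0216,-0.0352,-0.0014,0,0,0.1455],[-0.0216,-0.0352,-0.0014,0,0,0.1455],[-0.0216,-0.0352,-0.0014,0,0,0.1455],[0,0,0,0,0,0]]]' 0.06; python3 go.py .6004 -.2755 .174 90 -9.5 6
```

```text
clock: 24.65
tool_pos: [0.4486, -0.2235, 0.1976]
eef_rot: [0.426, 0.905, -0.001, -0.002]
contact_force: [1.1, 1.1, 0.7]
opening: 0.679
finger_force: 0.0
at [ 0.4486 -0.2235  0.1976] mm/row 27.53423124955817 rad/row 0.11824528217682438
[-0.0185,0.0202,0.0028,-0.0103,0.0264,0.1148] x 6 | mid z [0.193, 0.188, 0.182]
```

```bash
python3 -m jog '[[[-0.0185,0.0202,0.0028,-0.0103,0.0264,0.1148],[-0.0185,0.0202,0.0028,-0.0103,0.0264,0.1148],[-0.0185,0.0202,0.0028,-0.0103,0.0264,0.1148],[-0.0185,0.0202,0.0028,-0.0103,0.0264,0.1148],[-0.0185,0.0202,0.0028,-0.0103,0.0264,0.1148],[-0.0185,0.0202,0.0028,-0.0103,0.0264,0.1148],[0,0,0,0,0,0],[0,0,0,0,0,0]]]'; python3 go.py .6004 -.2485 .0108 90 -9.5 6
```

```text
clock: 25.65
tool_pos: [0.6017, -0.2684, 0.1756]
eef_rot: [0.7, 0.709, 0.06, -0.059]
contact_force: [-0.2, -0.2, 0.2]
opening: 0.681
finger_force: 0.0
at [ 0.6017 -0.2684  0.1756] mm/row 27.67173211192986 rad/row 0.0020084035041819906
[-0.0013,-0.0002,0.0276,-0.0001,-0.0004,0.002] x 6 | mid z [0.134, 0.093, 0.052]
```

```bash
python3 -m jog '[[[-0.0013,-0.0002,0.0276,0,0,0.002],[-0.0013,-0.0002,0.0276,0,0,0.002],[-0.0013,-0.0002,0.0276,0,0,0.002],[-0.0013,-0.0002,0.0276,0,0,0.002],[-0.0013,-0.0002,0.0276,0,0,0.002],[-0.0013,-0.0002,0.0271,0,0,0.002],[0,0,0,0,0,0]]]'; python3 -m jog '[[[0,0,0,0,0,0],[0,0,0,0,0,0],[0,0,0,0,0,0],[0,0,0,0,0,0],[0,0,0,0,0,0],[0,0,0,0,0,0]]]' 0.01 55
```

```text
clock: 26.52
tool_pos: [0.5993, -0.2487, 0.0109]
eef_rot: [0.705, 0.704, 0.059, -0.061]
contact_force: [-0.2, 0.2, -0.8]
opening: 0.682
finger_force: 0.0
clock: 27.28
tool_pos: [0.6013, -0.251, 0.0131]
eef_rot: [0.706, 0.703, 0.059, -0.058]
contact_force: [-3.3, -1.8, 6.5]
opening: 0.311
finger_force: 55.0
```

```bash
python3 -m jog '[[[-0.0001,0,-0.0097,0,-0.05,0],[-0.0001,0,-0.0097,0,-0.05,0],[-0.0001,0,-0.0097,0,-0.05,0],[0,0,0,0,0,0]]]';python3 -m jog '[[[-0.0001,0,-0.0097,0,-0.05,0],[-0.0001,0,-0.0097,0,-0.05,0],[-0.0001,0,-0.0097,0,-0.05,0],[0,0,0,0,0,0]]]'
```

```text
clock: 27.78
tool_pos: [0.6011, -0.2533, 0.0408]
eef_rot: [0.708, 0.706, 0.006, -0.006]
contact_force: [0.4, 1.0, -9.1]
opening: 0.314
finger_force: 55.0
clock: 28.28
tool_pos: [0.6014, -0.2515, 0.0695]
eef_rot: [0.706, 0.705, -0.046, 0.046]
contact_force: [-1.0, 1.4, -8.5]
opening: 0.313
finger_force: 55.0
```

```bash
python3 -m jog '[[[-0.005,0,-0.001,0,0,0],[-0.01,0,0,0,0,0],[-0.015,0,0,0,0,0],[-0.02,0,0,0,0,0],[-0.02,0,0,0,0,0],[-0.02,0,0,0,0,0],[-0.015,0,-0.005,0,0,0],[0,0,-0.03,0,0,0],[0,0,-0.04,0,0,0],[0,0,-0.03,0,0,0],[0,0,0,0,0,0]]]'; python3 go.py .381 -.266 .12 92.75 0 8
python3 - <<'E'
from seg import *
S=snap("scene");F=S["frame"][:,:,::-1]
cv2.imwrite("pics/i1.png",cv2.resize(F[160:280,150:310],(800,600),interpolation=cv2.INTER_CUBIC))
E
```

```text
clock: 29.65
tool_pos: [0.6025, -0.3445, 0.1922]
eef_rot: [0.707, 0.704, -0.045, 0.05]
contact_force: [0.4, -0.2, -9.5]
opening: 0.309
finger_force: 55.0
at [ 0.6025 -0.3445  0.1922] mm/row 30.73548231716133 rad/row 0.01813902292547539
[0.011,-0.0275,0.0081,0.0004,0.0169,-0.0066] x 8 | mid z [0.173, 0.155, 0.137]
```

View pics/i1.png

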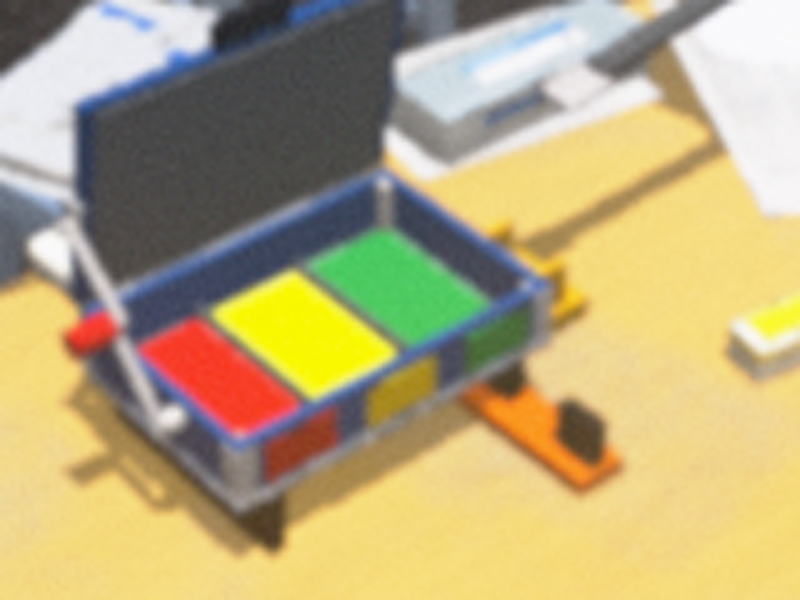

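The chest now stands on the shim: runner at (510,375), shim grip at (582,430). The bar is clear in the air at the upper right, with its toe at (578,82).

```bash
python3 -m jog '[[[0.011,-0.0275,0.0081,0,0.0169,-0.0066],[0.011,-0.0275,0.0081,0,0.0169,-0.0066],[0.011,-0.0275,0.0081,0,0.0169,-0.0066],[0.011,-0.0275,0.0081,0,0.0169,-0.0066],[0.011,-0.0275,0.0081,0,0.0169,-0.0066],[0.011,-0.0275,0.0081,0,0.0169,-0.0066],[0.011,-0.0275,0.0081,0,0.0169,-0.0066],[0.011,-0.0275,0.0081,0,0.0169,-0.0066],[0,0,0,0,0,0]]]'; python3 go.py .378 -.266 .006 92.75 0 6
```

```text
clock: 30.82
tool_pos: [0.3741, -0.2651, 0.1166]
eef_rot: [0.69, 0.723, -0.002, -0.005]
contact_force: [0.3, -0.5, -9.8]
opening: 0.314
finger_force: 55.0
at [ 0.3741 -0.2651  0.1166] mm/row 18.45355545412392 rad/row 0.0018881931551106572
[-0.0002,0.0008,0.0184,-0.0018,-0.0007,-0.0002] x 6 | mid z [0.089, 0.061, 0.034]
```

```bash
python3 -m jog '[[[0,0.0005,0.0184,-0.0015,-0.0007,0],[0,0.0005,0.0184,-0.0015,-0.0007,0],[0,0,0.0184,-0.0015,-0.0007,0],[0,0,0.0184,-0.0015,-0.0007,0],[0,0,0.0184,-0.0015,-0.0007,0],[0,0,0.0165,-0.0015,-0.0007,0],[0,0,0.002,0,0,0],[0,0,0,0,0,0]]]';python3 -m jog '[[[0,0,0.0015,0,0,0],[0,0,0,0,0,0]]]'
```

```text
clock: 31.82
tool_pos: [0.3813, -0.265, 0.007]
eef_rot: [0.689, 0.725, 0.002, 0.003]
contact_force: [-0.9, 0.5, -9.3]
opening: 0.314
finger_force: 55.0
clock: 32.08
tool_pos: [0.3809, -0.2651, 0.0062]
eef_rot: [0.69, 0.724, 0.002, 0.003]
contact_force: [-0.2, -1.1, -8.0]
opening: 0.311
finger_force: 55.0
```

```bash
python3 -m jog '[[[0,0,0.0015,0,-0.003,0],[0,0,0.001,0,-0.002,0],[0,0,0,0,0,0]]]';python3 -m jog '[[[0,0,0,0,0,0],[0,0,0,0,0,0],[0,0,0,0,0,0],[0,0,0,0,0,0],[0,0,0,0,0,0]]]' 0.055; python3 -m jog '[[[0,0,-0.02,0,0,0],[0,0,-0.03,0,0,0],[0,0,-0.04,0,0,0],[0,0,-0.04,0,0,0],[0,0,0,0,0,0]]]'
python3 - <<'E'
from seg import *
s=snap("top")
for n in("red","yellow","green"):
  for k in blobs(s["frame"],*C[n],box=(90,195,420,290)):
    c=[onz(s,*p,.03)[:2] for p in k[2]]; e=max((c[1]-c[0],c[2]-c[1]),key=np.linalg.norm); h=np.degrees(np.arctan2(e[1],e[0]))%180
    print(n,k[1],onz(s,*k[0],.03)[:2].round(4),"heading",h.round(1))
E
python3 go.py .4544 -.1683 .11 95 0 6
```

```text
clock: 32.45
tool_pos: [0.3809, -0.2651, 0.0044]
eef_rot: [0.69, 0.724, 0.001, 0.005]
contact_force: [-0.2, -1.6, 0.3]
opening: 0.315
finger_force: 55.0
clock: 33.08
tool_pos: [0.3804, -0.2649, 0.0039]
eef_rot: [0.69, 0.724, -0.0, 0.005]
contact_force: [-0.9, 0.2, -0.5]
opening: 0.622
finger_force: 0.0
clock: 33.7
tool_pos: [0.3812, -0.2654, 0.1326]
eef_rot: [0.69, 0.723, 0.001, 0.009]
contact_force: [-0.8, -0.2, -0.7]
opening: 0.625
finger_force: 0.0
yellow 153 [ 0.4544 -0.1683] heading 82.8
green 148 [0.4665 0.3561] heading 84.3
at [ 0.3804 -0.2652  0.1312] mm/row 20.632787645832526 rad/row 0.007265311663789115
[0.0154,0.0133,0.0035,0.0018,0.0019,-0.0068] x 6 | mid z [0.126, 0.121, 0.115]
```

```bash
python3 go.py .4544 -.1683 .08 82.8 0 6; python3 -c 'from h import *;print(np.round(get_state()["q"],2))'
```

```text
at [ 0.3804 -0.2652  0.1312] mm/row 22.066644172452968 rad/row 0.02884338554356827
[0.0165,0.0119,0.0085,0.002,0.0017,0.0287] x 6 | mid z [0.118, 0.106, 0.093]
[ 0.86  0.72 -0.57  2.14  0.86  0.5  -0.33]
```

```bash
python3 -m jog '[[[0.0165,0.0119,0.0085,0.002,0.0017,0.0287],[0.0165,0.0119,0.0085,0.002,0.0017,0.0287],[0.0165,0.0119,0.0085,0.002,0.0017,0.0287],[0.0165,0.0119,0.0085,0.002,0.0017,0.0287],[0.0165,0.0119,0.0085,0.002,0.0017,0.0287],[0.0165,0.0119,0.0085,0.002,0.0017,0.0287],[0,0,0,0,0,0],[0,0,0,0,0,0]]]'; python3 go.py .4544 -.1683 .010 82.8 0 4
```

```text
clock: 34.75
tool_pos: [0.4527, -0.1685, 0.0787]
eef_rot: [0.75, 0.662, -0.002, -0.002]
contact_force: [0.5, -0.1, -0.8]
opening: 0.626
finger_force: 0.0
at [ 0.4527 -0.1685  0.0787] mm/row 17.1801262710981 rad/row 0.0011259723241559935
[0.0001,0.0005,0.0172,-0.0011,0.0001,0.0003] x 4 | mid z [0.062, 0.044, 0.027]
```

```bash
python3 -m jog '[[[0,0.0005,0.0172,-0.001,0,0],[0,0.0005,0.0172,0,0,0],[0,0,0.0172,0,0,0],[0,0,0.0172,0,0,0],[0,0,0,0,0,0]]]';python3 -m jog '[[[0,0,0,0,0,0],[0,0,0,0,0,0],[0,0,0,0,0,0],[0,0,0,0,0,0],[0,0,0,0,0,0]]]' 0.02 35;python3 -m jog '[[[0,0,-0.02,0,0,0],[0,0,-0.04,0,0,0],[0,0,-0.05,0,0,0],[0,0,-0.05,0,0,0],[0,0,-0.03,0,0,0],[0,0,0,0,0,0]]]'
python3 - <<'E'
from seg import *
s=snap("top")
for n in("red","yellow","green"):
    b=blobs(s["frame"],*C[n],box=(180,130,300,200))[0]; p=np.array([onz(s,*p,.052)[:2] for p in b[2]]); print(n,b[1],p.round(4).tolist(),p.mean(0).round(4))
b=blobs(s["frame"],*C["blue"],box=(180,130,300,200))[0];p=np.array([onz(s,*p,.094)[:2] for p in b[2]]); print(b[1],p.round(4).tolist(),p.mean(0).round(4))
E
python3 go.py .50 .06 .18 140 0 6
```

```text
clock: 35.38
tool_pos: [0.4535, -0.1687, 0.0099]
eef_rot: [0.75, 0.662, -0.001, -0.001]
contact_force: [-0.2, -0.1, 0.3]
opening: 0.626
finger_force: 0.0
clock: 36.0
tool_pos: [0.4551, -0.1682, 0.0112]
eef_rot: [0.75, 0.662, 0.0, -0.0]
contact_force: [-1.4, -1.1, 5.9]
opening: 0.402
finger_force: 35.0
clock: 36.75
tool_pos: [0.4562, -0.1684, 0.2023]
eef_rot: [0.75, 0.661, 0.001, 0.001]
contact_force: [-0.7, -0.3, -1.2]
opening: 0.403
finger_force: 35.0
red 794 [[0.5383, 0.2156], [0.6697, 0.2151], [0.6676, 0.1488], [0.5363, 0.1504]] [0.603  0.1825]
yellow 820 [[0.5366, 0.1418], [0.6695, 0.1424], [0.6687, 0.0753], [0.5358, 0.076]] [0.6027 0.1089]
green 782 [[0.669, 0.0677], [0.6706, 0.0056], [0.5369, 0.0028], [0.5353, 0.0637]] [0.6029 0.035 ]
328 [[0.5185, 0.222], [0.6755, 0.228], [0.6779, -0.0078], [0.5209, -0.0085]] [0.5982 0.1084]
at [ 0.4551 -0.1684  0.2009] mm/row 40.55603331346813 rad/row 0.16630532842546297
[0.0358,0.0188,0.0035,0.0001,0,-0.1663] x 6 | mid z [0.196, 0.19, 0.185]
```

```bash
python3 go.py .48 .06 .2 180 0 12
```

```text
at [ 0.4551 -0.1684  0.2009] mm/row 21.631176611171114 rad/row 0.14133030233939464
[0.0157,0.0149,0.0001,0,0,-0.1413] x 12 | mid z [0.201, 0.2, 0.2]
```

```bash
python3 -m jog '[[[0.0157,0.0149,0,0,0,-0.1413],[0.0157,0.0149,0,0,0,-0.1413],[0.0157,0.0149,0,0,0,-0.1413],[0.0157,0.0149,0,0,0,-0.1413],[0.0157,0.0149,0,0,0,-0.1413],[0.0157,0.0149,0,0,0,-0.1413],[0.0157,0.0149,0,0,0,-0.1413],[0.0157,0.0149,0,0,0,-0.1413],[0.0157,0.0149,0,0,0,-0.1413],[0.0157,0.0149,0,0,0,-0.1413],[0.0157,0.0149,0,0,0,-0.1413],[0.0157,0.0149,0,0,0,-0.1413]]]';python3 -m jog '[[[0,0,0,0,0,0]]]'; python3 go.py .588 .109 .12 180 0 5;python3 -c 'from h import *;print(np.round(get_state()["q"],2))'
```

```text
clock: 38.3
tool_pos: [0.4783, 0.0609, 0.1989]
eef_rot: [-0.003, 1.0, 0.0, -0.002]
contact_force: [0.8, 0.0, -1.8]
opening: 0.4
finger_force: 35.0
clock: 38.42
tool_pos: [0.4781, 0.0614, 0.1993]
eef_rot: [-0.001, 1.0, 0.001, -0.002]
contact_force: [-0.6, -0.1, -1.2]
opening: 0.405
finger_force: 35.0
at [0.4781 0.0614 0.1993] mm/row 28.738775924853552 rad/row 0.0009876636356762848
[-0.022,0.0095,0.0158,0.0002,-0.0008,0.0006] x 5 | mid z [0.179, 0.16, 0.14]
[ 0.41  0.79 -1.1   2.    0.89  0.95  0.41]
```

```bash
python3 -m jog '[[[-0.022,0.0095,0.0158,0,0,0],[-0.022,0.0095,0.0158,0,0,0],[-0.022,0.0095,0.0158,0,0,0],[-0.022,0.0095,0.0158,0,0,0],[-0.022,0.0095,0.0158,0,0,0],[0,0,0,0,0,0]]]'; python3 go.py .588 .109 .066 180 0 3
```

```text
clock: 39.17
tool_pos: [0.5899, 0.1071, 0.1192]
eef_rot: [0.002, 1.0, -0.0, -0.002]
contact_force: [-1.1, 0.6, -0.2]
opening: 0.407
finger_force: 35.0
at [0.5899 0.1071 0.1192] mm/row 17.747735448610445 rad/row 0.0016808549796284871
[0.0006,0.0006,0.0177,-0.0001,-0.0011,-0.0012] x 3 | mid z [0.106, 0.093, 0.079]
```

```bash
python3 -m jog '[[[0.0006,0.0006,0.0177,0,-0.001,-0.001],[0.0006,0.0006,0.0177,0,-0.001,-0.001],[0.0006,0.0006,0.0167,0,-0.001,-0.001],[0,0,0.001,0,0,0],[0,0,0,0,0,0]]]'
```

```text
clock: 39.8
tool_pos: [0.5878, 0.1103, 0.0687]
eef_rot: [-0.002, 1.0, 0.001, 0.001]
contact_force: [0.3, -0.1, -1.4]
opening: 0.402
finger_force: 35.0
```

```bash
python3 -m jog '[[[0,0,0.002,0,0,0],[0,0,0.002,0,0,0],[0,0,0.001,0,0,0],[0,0,0,0,0,0]]]';python3 -m jog '[[[0,0,0,0,0,0],[0,0,0,0,0,0],[0,0,0,0,0,0]]]' 0.046;python3 -m jog '[[[0,0,-0.02,0,0,0],[0,0,-0.03,0,0,0],[0.02,0,-0.04,0,0,0],[0.02,0,-0.03,0,0,0],[0,0,0,0,0,0]]]' ; python3 go.py .45 .2 .18 150 0 5;python3 -c '
from seg import *
s=snap("top")
for n in("red","green","yellow"):
  for k in blobs(s["frame"],*C[n],box=(90,130,420,290)):
    c=[onz(s,*p,.03)[:2] for p in k[2]]; e=max((c[1]-c[0],c[2]-c[1]),key=np.linalg.norm); h=np.degrees(np.arctan2(e[1],e[0]))%180
    print(n,k[1],k[0].round(),onz(s,*k[0],.03)[:2].round(4),"heading",h.round(1))'
```

```text
clock: 40.3
tool_pos: [0.5877, 0.11, 0.0636]
eef_rot: [-0.002, 1.0, 0.0, 0.001]
contact_force: [1.0, -0.2, -1.7]
opening: 0.407
finger_force: 35.0
clock: 40.67
tool_pos: [0.5878, 0.1101, 0.0637]
eef_rot: [-0.002, 1.0, 0.001, 0.001]
contact_force: [0.9, 0.2, -0.2]
opening: 0.527
finger_force: 0.0
clock: 41.3
tool_pos: [0.5477, 0.111, 0.187]
eef_rot: [-0.003, 1.0, 0.001, 0.004]
contact_force: [0.4, -1.3, -0.3]
opening: 0.527
finger_force: 0.0
at [0.5477 0.111  0.187 ] mm/row 26.76488960205174 rad/row 0.10580273349177817
[0.023,0.0136,0.0013,0.0008,0.0012,0.1058] x 5 | mid z [0.185, 0.183, 0.182]
red 191 [208. 187.] [0.5572 0.185 ] heading 87.3
red 154 [382. 221.] [ 0.4594 -0.377 ] heading 91.5
red 45 [183. 161.] [0.644 0.271] heading 91.5
red 35 [205. 170.] [0.6149 0.1991] heading 2.8
green 188 [255. 188.] [0.5586 0.0334] heading 91.5
green 148 [154. 213.] [0.4665 0.3561] heading 84.3
yellow 115 [231. 189.] [0.5524 0.1105] heading 91.5
yellow 21 [230. 183.] [0.5722 0.1142] heading 91.5
```

```bash
python3 go.py .45 .2 .2 205 0 4
```

```text
at [0.5481 0.1101 0.1852] mm/row 33.70720974507626 rad/row 0.10810852196485833
[0.0206,0.0264,-0.0037,0,0.0014,-0.1081] x 4 | mid z [0.189, 0.193, 0.196]
```

```bash
python3 -m jog '[[[0.0206,0.0264,-0.0037,0,0.0014,-0.1081],[0.0206,0.0264,-0.0037,0,0.0014,-0.1081],[0.0206,0.0264,-0.0037,0,0.0014,-0.1081],[0.0206,0.0264,-0.0037,0,0.0014,-0.1081]]]' 0.06; python3 go.py .4665 .3561 .08 264.3 0 8
```

```text
clock: 41.85
tool_pos: [0.4478, 0.2015, 0.1979]
eef_rot: [-0.22, 0.976, 0.001, -0.002]
contact_force: [0.5, -0.3, -0.6]
opening: 0.682
finger_force: 0.0
at [0.4478 0.2015 0.1979] mm/row 25.10664200083587 rad/row 0.1285741606265177
[-0.0173,0.0107,0.0147,0.0006,-0.0003,-0.1286] x 8 | mid z [0.168, 0.139, 0.109]
```

```bash
python3 -m jog '[[[-0.0173,0.0107,0.0147,0,0,-0.1286],[-0.0173,0.0107,0.0147,0,0,-0.1286],[-0.0173,0.0107,0.0147,0,0,-0.1286],[-0.0173,0.0107,0.0147,0,0,-0.1286],[-0.0173,0.0107,0.0147,0,0,-0.1286],[-0.0173,0.0107,0.0147,0,0,-0.1286],[-0.0173,0.0107,0.0147,0,0,-0.1286],[-0.0173,0.0107,0.0147,0,0,-0.1286],[0,0,0,0,0,0],[0,0,0,0,0,0]]]'; python3 go.py .4665 .3561 .010 264.3 0 4;python3 -c 'from h import *;print(np.round(get_state()["q"],2))'
```

```text
clock: 43.1
tool_pos: [0.4693, 0.3539, 0.0806]
eef_rot: [-0.668, 0.744, 0.001, -0.002]
contact_force: [-0.3, -0.5, -0.5]
opening: 0.679
finger_force: 0.0
at [0.4693 0.3539 0.0806] mm/row 17.67294555567245 rad/row 0.0021708973701734715
[-0.0005,0.0007,0.0177,0.0009,-0.0003,-0.002] x 4 | mid z [0.063, 0.045, 0.028]
[-0.14  1.16 -1.19  1.77  1.2   1.15  1.29]
```

```bash
python3 -m jog '[[[-0.0005,0.0007,0.0177,0.0009,0,-0.002],[-0.0005,0.0007,0.0177,0.0009,0,-0.002],[-0.0005,0.0007,0.0177,0,0,-0.002],[-0.0005,0.0007,0.0177,0,0,-0.002],[0,0,0,0,0,0]]]';python3 -m jog '[[[0,0,0,0,0,0],[0,0,0,0,0,0],[0,0,0,0,0,0],[0,0,0,0,0,0],[0,0,0,0,0,0]]]' 0.02 35;python3 -m jog '[[[0,0,-0.02,0,0,0],[0,0,-0.04,0,0,0],[0,0,-0.05,0,0,0],[0,0,-0.05,0,0,0],[0,0,-0.03,0,0,0],[0,0,0,0,0,0]]]'; python3 go.py .46 .08 .2 180 0 12
```

```text
clock: 43.72
tool_pos: [0.466, 0.3555, 0.0079]
eef_rot: [-0.672, 0.741, 0.0, -0.002]
contact_force: [-0.1, -0.1, -0.3]
opening: 0.682
finger_force: 0.0
clock: 44.35
tool_pos: [0.467, 0.3567, 0.0105]
eef_rot: [-0.672, 0.741, 0.0, -0.0]
contact_force: [0.0, -0.1, 5.4]
opening: 0.406
finger_force: 35.0
clock: 45.1
tool_pos: [0.4674, 0.3577, 0.203]
eef_rot: [-0.672, 0.741, 0.0, 0.002]
contact_force: [-0.6, -0.3, -1.8]
opening: 0.405
finger_force: 35.0
at [0.4674 0.3577 0.203 ] mm/row 25.365145776544693 rad/row 0.12273057308217086
[0.0186,-0.0172,0.0002,0.0001,0.0003,0.1227] x 12 | mid z [0.202, 0.201, 0.201]
```

```bash
python3 -m jog '[[[0.0186,-0.0172,0.0002,0,0,0.1227],[0.0186,-0.0172,0.0002,0,0,0.1227],[0.0186,-0.0172,0.0002,0,0,0.1227],[0.0186,-0.0172,0.0002,0,0,0.1227],[0.0186,-0.0172,0.0002,0,0,0.1227],[0.0186,-0.0172,0.0002,0,0,0.1227],[0.0186,-0.0172,0.0002,0,0,0.1227],[0.0186,-0.0172,0.0002,0,0,0.1227],[0.0186,-0.0172,0.0002,0,0,0.1227],[0.0186,-0.0172,0.0002,0,0,0.1227],[0.0186,-0.0172,0.0002,0,0,0.1227],[0.0186,-0.0172,0.0002,0,0,0.1227]]]';python3 -m jog '[[[0,0,0,0,0,0]]]';python3 go.py .588 .043 .125 180 0 5
```

```text
clock: 46.6
tool_pos: [0.4583, 0.0776, 0.1965]
eef_rot: [0.002, 1.0, -0.001, -0.002]
contact_force: [0.4, -0.4, -0.6]
opening: 0.405
finger_force: 35.0
clock: 46.72
tool_pos: [0.4578, 0.0767, 0.1966]
eef_rot: [0.0, 1.0, -0.002, -0.002]
contact_force: [0.9, 0.5, -1.5]
opening: 0.404
finger_force: 35.0
at [0.4578 0.0767 0.1966] mm/row 30.46166617476208 rad/row 0.0011567712114367104
[-0.0261,-0.0067,0.0143,-0.0007,-0.0009,-0.0001] x 5 | mid z [0.179, 0.161, 0.143]
```

```bash
python3 -m jog '[[[-0.0261,-0.0068,0.0143,0,0,0],[-0.0261,-0.0068,0.0143,0,0,0],[-0.0261,-0.0068,0.0143,0,0,0],[-0.0261,-0.0068,0.0143,0,0,0],[-0.0261,-0.0068,0.0143,0,0,0],[0,0,0,0,0,0]]]'; python3 go.py .588 .041 .067 180 0 3
```

```text
clock: 47.48
tool_pos: [0.591, 0.0448, 0.1238]
eef_rot: [0.001, 1.0, -0.0, -0.002]
contact_force: [-1.3, 0.5, -0.6]
opening: 0.409
finger_force: 35.0
at [0.591  0.0448 0.1238] mm/row 19.01224774713549 rad/row 0.0010939579296293993
[0.001,-0.0013,0.0189,0,-0.001,-0.0004] x 3 | mid z [0.11, 0.095, 0.081]
```

```bash
python3 -m jog '[[[0.001,-0.0013,0.0189,0,-0.001,0],[0.001,-0.0013,0.0189,0,-0.001,0],[0.001,-0.0013,0.0189,0,-0.001,0],[0,0,0.001,0,0,0],[0,0,0,0,0,0]]]'
```

```text
clock: 48.1
tool_pos: [0.5871, 0.0415, 0.0684]
eef_rot: [-0.0, 1.0, 0.0, 0.001]
contact_force: [0.5, -0.3, -0.5]
opening: 0.406
finger_force: 35.0
```

```bash
python3 -m jog '[[[0,0,0.002,0,0,0],[0,0,0.002,0,0,0],[0,0,0.0005,0,0,0],[0,0,0,0,0,0]]]';python3 -m jog '[[[0,0,0,0,0,0],[0,0,0,0,0,0],[0,0,0,0,0,0]]]' 0.043;python3 -m jog '[[[0,0,-0.02,0,0,0],[0,0,-0.03,0,0,0],[0.02,0,-0.04,0,0,0],[0.02,0,-0.03,0,0,0],[0,0,0,0,0,0]]]' ;python3 -c '
from seg import *
s=snap("top")
for n in("red",):
  for k in blobs(s["frame"],*C[n],box=(290,130,420,290)):
    c=[onz(s,*p,.03)[:2] for p in k[2]]; e=max((c[1]-c[0],c[2]-c[1]),key=np.linalg.norm); h=np.degrees(np.arctan2(e[1],e[0]))%180
    print(n,k[1],k[0].round(),onz(s,*k[0],.03)[:2].round(4),"heading",h.round(1))'; python3 go.py .45 -.1 .2 140 0 6
```

```text
clock: 48.6
tool_pos: [0.587, 0.0412, 0.0638]
eef_rot: [-0.0, 1.0, -0.0, 0.001]
contact_force: [0.3, -0.3, -1.9]
opening: 0.403
finger_force: 35.0
clock: 48.98
tool_pos: [0.5871, 0.0412, 0.0639]
eef_rot: [-0.0, 1.0, -0.0, 0.001]
contact_force: [-0.5, -0.5, -0.5]
opening: 0.487
finger_force: 0.0
clock: 49.6
tool_pos: [0.5471, 0.0421, 0.187]
eef_rot: [-0.001, 1.0, 0.0, 0.003]
contact_force: [1.2, -0.7, -0.0]
opening: 0.488
finger_force: 0.0
at [0.5474 0.0413 0.1854] mm/row 29.2784375197707 rad/row 0.11644985706516757
[0.009,-0.0278,-0.0025,0.0002,0.0008,0.1164] x 6 | mid z [0.189, 0.193, 0.196]
```

```bash
python3 -m jog '[[[0.009,-0.0278,-0.0025,0,0.0008,0.1164],[0.009,-0.0278,-0.0025,0,0.0008,0.1164],[0.009,-0.0278,-0.0025,0,0.0008,0.1164],[0.009,-0.0278,-0.0025,0,0.0008,0.1164],[0.009,-0.0278,-0.0025,0,0.0008,0.1164],[0.009,-0.0278,-0.0025,0,0.0008,0.1164],[0,0,0,0,0,0]]]' 0.06; python3 -c '
from seg import *
s=snap("top")
for k in blobs(s["frame"],*C["red"],box=(290,130,450,290)): print("top",k[1],k[0].round(),onz(s,*k[0],.03)[:2].round(4),[onz(s,*p,.03)[:2].round(3).tolist() for p in k[2]])
s=snap("scene")
for k in blobs(s["frame"],*C["red"],10,box=(290,130,450,290)): print("scene",k[1],k[0].round(),onz(s,*k[0],.025)[:2].round(4))'; python3 go.py .459 -.376 .1 91.5 0 7
```

```text
clock: 50.52
tool_pos: [0.4478, -0.1022, 0.1981]
eef_rot: [0.343, 0.939, -0.001, -0.002]
contact_force: [1.0, 0.2, -0.5]
opening: 0.682
finger_force: 0.0
scene 18 [352. 196.] [ 0.4644 -0.393 ]
at [ 0.4501 -0.1     0.1985] mm/row 42.998306819806224 rad/row 0.12105861647077501
[-0.0361,-0.0187,0.014,-0.0001,-0.0004,0.1211] x 7 | mid z [0.174, 0.149, 0.125]
```

```bash
python3 -c '
from h import *
s=snap("scene");a=s["frame"][150:250,290:400,::-1];b=cv2.imread("pics/scene0.png")[150:250,290:400]
cv2.imwrite("pics/j1.png",cv2.resize(np.hstack([a,b]),(798,363),interpolation=cv2.INTER_CUBIC))'
```

```text
(no output)
```

View pics/j1.png

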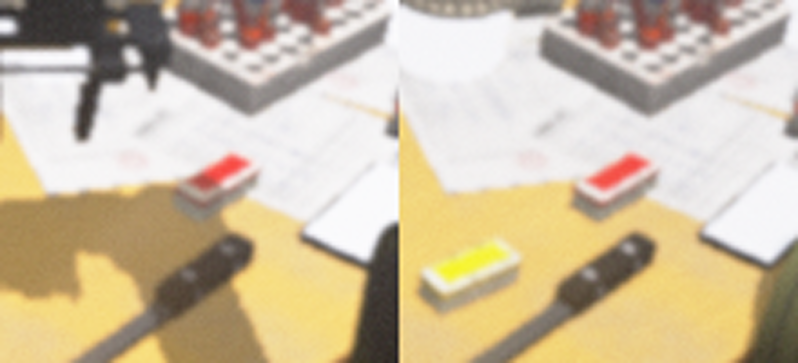

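The left half is now and the right half is the start. The red case at about (218,180) has not moved; it is only half in shadow. The bar lies flat on the desk, with its grip at (205,272).

```bash
python3 -m jog '[[[-0.0361,-0.0187,0.014,0,0,0.1211],[-0.0361,-0.0187,0.014,0,0,0.1211],[-0.0361,-0.0187,0.014,0,0,0.1211],[-0.0361,-0.0187,0.014,0,0,0.1211],[-0.0361,-0.0187,0.014,0,0,0.1211],[-0.0361,-0.0187,0.014,0,0,0.1211],[-0.0361,-0.0187,0.014,0,0,0.1211],[0,0,0,0,0,0],[0,0,0,0,0,0]]]'; python3 go.py .4592 -.377 .010 91.5 0 5
```

```text
clock: 51.8
tool_pos: [0.4591, -0.3749, 0.1003]
eef_rot: [0.697, 0.717, 0.001, -0.001]
contact_force: [0.3, 0.4, -0.0]
opening: 0.68
finger_force: 0.0
at [ 0.4591 -0.3749  0.1003] mm/row 18.055073835186587 rad/row 0.0006599678847934028
[-0.0005,0,0.018,-0.0002,-0.0005,0.0003] x 5 | mid z [0.078, 0.055, 0.033]
```

```bash
python3 -m jog '[[[0.002,0,0.018,0,0,0],[0.002,0,0.018,0,0,0],[0.002,0,0.018,0,0,0],[0.002,0,0.018,0,0,0],[0.002,0,0.018,0,0,0],[0,0,0,0,0,0]]]';python3 -m jog '[[[0,0,0,0,0,0],[0,0,0,0,0,0],[0,0,0,0,0,0],[0,0,0,0,0,0],[0,0,0,0,0,0]]]' 0.02 45;python3 -m jog '[[[0,0,-0.02,0,0,0],[0,0,-0.04,0,0,0],[0,0,-0.05,0,0,0],[0,0,-0.05,0,0,0],[0,0,-0.03,0,0,0],[0,0,0,0,0,0]]]'; python3 go.py .45 -.1 .2 140 0 8
```

```text
clock: 52.55
tool_pos: [0.4561, -0.3654, 0.0087]
eef_rot: [0.698, 0.716, -0.001, -0.003]
contact_force: [0.1, 0.1, 0.3]
opening: 0.679
finger_force: 0.0
clock: 53.18
tool_pos: [0.4577, -0.3666, 0.0111]
eef_rot: [0.698, 0.716, -0.0, -0.001]
contact_force: [-0.1, -1.3, 6.0]
opening: 0.407
finger_force: 45.0
clock: 53.92
tool_pos: [0.4585, -0.3668, 0.2033]
eef_rot: [0.698, 0.716, -0.0, 0.001]
contact_force: [-0.9, -0.0, -2.2]
opening: 0.41
finger_force: 45.0
at [ 0.4585 -0.3668  0.2033] mm/row 34.36944980125292 rad/row 0.10599336414382962
[0.0321,0.0122,0.0004,0,0.0002,-0.106] x 8 | mid z [0.202, 0.202, 0.201]
```

```bash
python3 -m jog '[[[0.0321,0.0122,0.0004,0,0,-0.106],[0.0321,0.0122,0.0004,0,0,-0.106],[0.0321,0.0122,0.0004,0,0,-0.106],[0.0321,0.0122,0.0004,0,0,-0.106],[0.0321,0.0122,0.0004,0,0,-0.106],[0.0321,0.0122,0.0004,0,0,-0.106],[0.0321,0.0122,0.0004,0,0,-0.106],[0.0321,0.0122,0.0004,0,0,-0.106]]]';python3 -m jog '[[[0,0,0,0,0,0]]]'; python3 go.py .455 .15 .2 180 0 7
```

```text
clock: 54.92
tool_pos: [0.4474, -0.0989, 0.1966]
eef_rot: [0.34, 0.94, -0.0, -0.003]
contact_force: [-0.7, -0.1, -2.2]
opening: 0.404
finger_force: 45.0
clock: 55.05
tool_pos: [0.4468, -0.0977, 0.1969]
eef_rot: [0.339, 0.941, -0.0, -0.003]
contact_force: [0.2, -0.3, -1.2]
opening: 0.402
finger_force: 45.0
at [ 0.4468 -0.0977  0.1969] mm/row 36.11562071878305 rad/row 0.09886844307206917
[0.0128,0.0338,-0.0004,0,-0.0009,-0.0989] x 7 | mid z [0.198, 0.198, 0.199]
```

```bash
python3 -m jog '[[[0.0128,0.0338,-0.0004,0,-0.0009,-0.0989],[0.0128,0.0338,-0.0004,0,-0.0009,-0.0989],[0.0128,0.0338,-0.0004,0,-0.0009,-0.0989],[0.0128,0.0338,-0.0004,0,-0.0009,-0.0989],[0.0128,0.0338,-0.0004,0,-0.0009,-0.0989],[0.0128,0.0338,-0.0004,0,-0.0009,-0.0989],[0.0128,0.0338,-0.0004,0,-0.0009,-0.0989],[0,0,0,0,0,0]]]'; python3 go.py .565 .176 .13 180 0 5; python3 -c '
from seg import *
s=snap("top");S=snap("scene")
a=[k for k in blobs(s["frame"],*C["red"],20,box=(170,140,195,180))];b=[k for k in blobs(S["frame"],*C["red"],20,box=(155,205,185,240))]
print(a,b,tri(s,a[0][0],S,b[0][0]))'
```

```text
clock: 56.05
tool_pos: [0.458, 0.15, 0.1999]
eef_rot: [0.001, 1.0, 0.0, 0.001]
contact_force: [0.7, -0.8, -1.0]
opening: 0.401
finger_force: 45.0
at [0.458  0.15   0.1999] mm/row 26.08969400664171 rad/row 0.0005832529732713752
[-0.0214,0.0052,0.014,0.0001,0.0004,-0.0004] x 5 | mid z [0.182, 0.165, 0.147]
[(array([182.68421053, 160.44736842]), np.int32(38), array([[180., 158.],
       [186., 158.],
       [186., 163.],
       [180., 163.]], dtype=float32))] [(array([167.63414634, 226.51219512]), np.int32(41), array([[162.99998, 226.00003],
       [170.2    , 222.40002],
       [172.40001, 226.80002],
       [165.2    , 230.40002]], dtype=float32)), (array([182.44444444, 230.        ]), np.int32(27), array([[179., 227.],
       [184., 227.],
       [184., 234.],
       [179., 234.]], dtype=float32))] (array([0.6137449 , 0.25512367, 0.13216688]), np.float64(0.004687384135388315))
```

```bash
python3 go.py .565 .175 .13 185 0 5
```

```text
at [0.4586 0.1466 0.1994] mm/row 26.0358019302312 rad/row 0.01897053715398204
[-0.0214,0.0051,0.0139,-0.0006,0.0003,-0.019] x 5 | mid z [0.182, 0.165, 0.147]
```

```bash
python3 -m jog '[[[-0.0214,0.0051,0.0139,0,0,-0.019],[-0.0214,0.0051,0.0139,0,0,-0.019],[-0.0214,0.0051,0.0139,0,0,-0.019],[-0.0214,0.0051,0.0139,0,0,-0.019],[-0.0214,0.0051,0.0139,0,0,-0.019],[0,0,0,0,0,0]]]';  python3 go.py .565 .175 .067 185 0 4
```

```text
clock: 56.9
tool_pos: [0.5658, 0.1742, 0.1291]
eef_rot: [-0.042, 0.999, -0.002, 0.0]
contact_force: [-0.9, 0.4, -0.1]
opening: 0.405
finger_force: 45.0
at [0.5658 0.1742 0.1291] mm/row 15.523997225006578 rad/row 0.0011259052402043217
[0.0002,0.0002,0.0155,-0.0008,0.0002,-0.0008] x 4 | mid z [0.114, 0.098, 0.083]
```

```bash
python3 -m jog '[[[0.0002,0.0002,0.0155,0,0,0],[0.0002,0.0002,0.0155,0,0,0],[0,0,0,0,0,0]]]'; python3 -m jog '[[[0.0002,0.0002,0.0155,0,0,0],[0.0002,0.0002,0.0135,0,0,0],[0,0,0,0,0,0],[0,0,0,0,0,0]]]'
```

```text
clock: 57.28
tool_pos: [0.5633, 0.176, 0.0984]
eef_rot: [-0.045, 0.999, -0.002, 0.0]
contact_force: [1.0, -0.8, -0.4]
opening: 0.406
finger_force: 45.0
clock: 57.78
tool_pos: [0.5643, 0.1778, 0.0711]
eef_rot: [-0.045, 0.999, -0.0, 0.002]
contact_force: [-0.5, -0.6, -0.6]
opening: 0.404
finger_force: 45.0
```

```bash
python3 -m jog '[[[0,-0.0015,0.003,0,0,0],[0,0,0.003,0,0,0],[0,0,0.001,0,0,0],[0,0,0,0,0,0]]]';python3 -m jog '[[[0,0,0,0,0,0],[0,0,0,0,0,0],[0,0,0,0,0,0]]]' 0.043;python3 -m jog '[[[0,0,-0.02,0,0,0],[0,0,-0.03,0,0,0],[0.02,0,-0.04,0,0,0],[0.03,0,-0.04,0,0,0],[0.03,0,-0.03,0,0,0],[0,0,0,0,0,0]]]'
python3 - <<'E'
from seg import *
print(np.round(get_state()["q"],2))
s=snap("top");S=snap("scene")
for n,q in(("top",s),("scene",S)):
  print(n,[(c,k[0].round(1).tolist(),int(k[1])) for c in("red","yellow","green") for k in blobs(q["frame"],*C[c],20,box=(150,120,300,280))])
a=cv2.resize(s["frame"][120:220,170:290,::-1],(480,400),interpolation=cv2.INTER_CUBIC);b=cv2.resize(S["frame"][160:285,145:295,::-1],(480,400),interpolation=cv2.INTER_CUBIC)
cv2.imwrite("pics/k1.png",cv2.resize(np.hstack([a,b]),(800,333)))
E
```

```text
clock: 58.28
tool_pos: [0.5643, 0.176, 0.064]
eef_rot: [-0.045, 0.999, -0.001, 0.001]
contact_force: [-0.0, 0.3, -1.8]
opening: 0.402
finger_force: 45.0
clock: 58.65
tool_pos: [0.5645, 0.1761, 0.0642]
eef_rot: [-0.045, 0.999, -0.0, 0.002]
contact_force: [0.6, -0.1, -0.2]
opening: 0.488
finger_force: 0.0
clock: 59.4
tool_pos: [0.4835, 0.1701, 0.2272]
eef_rot: [-0.046, 0.999, -0.0, 0.004]
contact_force: [0.7, 0.2, -0.4]
opening: 0.49
finger_force: 0.0
[ 0.2   0.77 -1.11  1.9   0.83  1.02  0.38]
top [('green', [254.6, 154.1], 40), ('green', [153.5, 121.5], 36)]
scene [('red', [198.7, 235.3], 82), ('red', [167.5, 226.8], 39), ('red', [184.1, 228.5], 35), ('green', [218.6, 211.8], 34)]
```

View pics/k1.png

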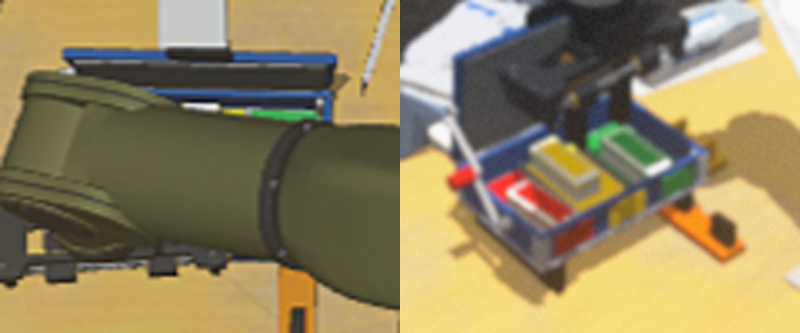

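The right half shows each case right way up in its own bay: red (538,205), yellow (565,165), green (635,152). The stay, with its red knee at (460,178), and the shim at (720,240) are unchanged. The arm hides the chest in the left half.

```bash
python3 go.py .54 .28 .25 90 20 11
```

```text
at [0.4849 0.1688 0.2244] mm/row 12.751118188277086 rad/row 0.15330897854375813
[0.0021,0.0121,-0.0033,0.0265,-0.0236,0.1491] x 11 | mid z [0.233, 0.239, 0.244]
```

```bash
python3 -m jog '[[[0.0021,0.0121,-0.0033,0.0265,-0.0236,0.1491],[0.0021,0.0121,-0.0033,0.0265,-0.0236,0.1491],[0.0021,0.0121,-0.0033,0.0265,-0.0236,0.1491],[0.0021,0.0121,-0.0033,0.0265,-0.0236,0.1491],[0.0021,0.0121,-0.0033,0.0265,-0.0236,0.1491],[0.0021,0.0121,-0.0033,0.0265,-0.0236,0.1491],[0.0021,0.0121,-0.0033,0.0265,-0.0236,0.1491],[0.0021,0.0121,-0.0033,0.0265,-0.0236,0.1491],[0.0021,0.0121,-0.0033,0.0265,-0.0236,0.1491],[0.0021,0.0121,-0.0033,0.0265,-0.0236,0.1491],[0.0021,0.0121,-0.0033,0.0265,-0.0236,0.1491],[0,0,0,0,0,0]]]' 0 20; python3 go.py .612 .259 .165 90 20 5
python3 - <<'E'
from seg import *
print(np.round(get_state()["q"],2))
s=snap("top");S=snap("scene")
for n,q in(("top",s),("scene",S)):
  print(n,[(c,k[0].round(1).tolist(),int(k[1]),[onz(q,*p,.082)[:2].round(3).tolist() for p in k[2]]) for c in("red","yellow","green") for k in blobs(q["frame"],*C[c],20,box=(165,120,300,280))])
E
```

```text
clock: 61.0
tool_pos: [0.5401, 0.2805, 0.2474]
eef_rot: [0.696, 0.697, -0.124, 0.122]
contact_force: [-0.2, -0.2, 0.0]
opening: 0.006
finger_force: 0.0
at [0.5401 0.2805 0.2474] mm/row 22.291255883442485 rad/row 0.0005428026990505897
[0.0016,0.0144,0.0169,-0.0004,0,0.0004] x 5 | mid z [0.227, 0.206, 0.186]
[-0.43  0.8  -0.54  1.42  0.61  1.35 -1.12]
top [('red', [211.1, 160.7], 291, [[0.659, 0.211], [0.661, 0.15], [0.565, 0.146], [0.564, 0.206]]), ('red', [183.2, 159.9], 31, [[0.638, 0.274], [0.638, 0.252], [0.625, 0.251], [0.624, 0.273]]), ('red', [210.3, 169.0], 25, [[0.61, 0.186], [0.611, 0.17], [0.591, 0.17], [0.591, 0.185]]), ('yellow', [229.7, 160.8], 103, [[0.607, 0.127], [0.658, 0.125], [0.657, 0.103], [0.605, 0.106]]), ('yellow', [239.2, 160.0], 100, [[0.659, 0.096], [0.66, 0.077], [0.61, 0.075], [0.609, 0.094]]), ('yellow', [289.4, 173.4], 20, [[0.61, -0.068], [0.611, -0.078], [0.575, -0.078], [0.574, -0.068]]), ('green', [257.6, 168.2], 381, [[0.66, 0.067], [0.661, 0.006], [0.53, 0.003], [0.529, 0.063]]), ('green', [252.2, 174.4], 115, [[0.62, 0.053], [0.621, 0.034], [0.552, 0.032], [0.552, 0.051]])]
scene [('red', [198.8, 235.3], 80, [[0.603, 0.187], [0.612, 0.172], [0.548, 0.165], [0.539, 0.18]]), ('red', [209.7, 248.7], 63, [[0.518, 0.206], [0.516, 0.161], [0.499, 0.167], [0.501, 0.212]]), ('red', [184.6, 228.2], 48, [[0.635, 0.205], [0.636, 0.166], [0.613, 0.174], [0.612, 0.212]]), ('red', [168.0, 226.5], 32, [[0.676, 0.23], [0.672, 0.208], [0.655, 0.215], [0.658, 0.237]]), ('yellow', [205.4, 218.2], 62, [[0.649, 0.125], [0.66, 0.106], [0.605, 0.103], [0.595, 0.122]]), ('green', [231.6, 214.2], 48, [[0.61, 0.051], [0.62, 0.036], [0.569, 0.025], [0.558, 0.041]]), ('green', [217.0, 213.5], 30, [[0.618, 0.089], [0.649, 0.062], [0.635, 0.051], [0.605, 0.078]])]
```

```bash
cat > asc.py <<'E'
from seg import *
import sys
def asc(q,x0,y0,x1,y1):
    h=cv2.cvtColor(q["frame"],cv2.COLOR_RGB2HSV)
    for v in range(y0,y1):
        r=""
        for u in range(x0,x1):
            H,Sa,V=map(int,h[v,u]); 
            r+= ("." if V<60 else "w" if Sa<70 and V>150 else "-" if Sa<70 else "r" if H<7 or H>172 else "o" if H<19 and V>120 else "t" if H<25 else "y" if H<35 else "g" if H<90 else "b" if H<130 else "?")
        print(v,r)
if __name__=="__main__":
    a=list(map(int,sys.argv[2:])); asc(snap(sys.argv[1]),*a)
E
python3 asc.py top 190 148 275 200; python3 asc.py scene 178 200 250 245
```

```text
148 wtttt-bbww-bbbbbbbbbbbbbbbbbbbbbbbbbbbbbbbbbbbbbbbbbbbbbbbbbbbbbbbbbbbbbbbbbbbbbttttt
149 w-ttt-bbww-...................------bbbbbbbbbbbbbbbbbbbbbbbbbbbbbbbbbbbbbbb--bb-ttttt
150 --ttt-bb---.b...b.bb...bbbbbbbbb.b........................................-wwbbbttttt
151 --ttt-bb---bbbbbbbbbbbbbbbbbb.b-b.twwwwwwwwwwy..b.........................---bb-ttttt
152 --ttt-bb.--rrrrrrrrrrrrrrrrrrrr-yywwwwwwwwwwww--------------------------..---bb-ttttt
153 --ttt-bb.rrrrrrrrrrrrrrrrrrrrrr-yyywyyyyyyyywwtyyyyyywwgggggggggggggggggggg--bb-ttttt
154 --ttt-bb.rrrrrrrrrrrrrrrrrrrrrr-yyywyyyyyyyywwtyyyyyywwgggggggggggggggggggg--bb-ttttt
155 --ttt-bb.rrrrrrrrrrrrrrrrrrrrrr-yyywyyyyyyyywwtyyyyyywwggggggggggggggggggggggbb-ttttt
156 --tttbbb-rrrrrrrrrrrrrrrrrrrrrr-yyywyyyyyyyywwyyyyyyywwggggggggggggggggggggggbb-ttttt
157 --tttbbb-rrrrrrrrrrrrrrrrrrrrrr-yyywyyyyyyyywwyyyyyyywwggggggggggggggggggggggbb-ttttt
158 --tttbbb-rrrrrrrrrrrrrrrrrrrrrr-yywwyyyyyyyywwyyyyyyywwggggggggggggggggggggggbb-ttttt
159 --tttbbb-rrrrrrrrrrrrrrrrrrrrrr-yywwyyyyyyyywwyyyyyyyw-ggggggggggggggggggggggbb-ttttt
160 --tttbbb-rrrrrrr
[... 6344 characters left out ...]
------t
236 ---bb??--oo-wwworrrrrrrrrrrrooottttttttttt------tttttttttttt------ooottt
237 ----bb-----o-wwwoorrrrrrrrrrrrootttttttt---b--tttttttttttttt----oooooott
238 -----bbb----oowwwworrrrrrrrrrrrootttt----bb--tttttttttttttt----ooooooooo
239 -------bb-----oowwwworrrrrrrrrrrwww---bbb----tttttttttttttt---oooooooooo
240 --------bb-----oowwwworrrrrrrrrwwwwbbbb------ttttttttttto---oooooooooooo
241 ---------bbbb---oo-wwworrrrrrrwwbbbbb???-----tttttttttt---oooooooooooooo
242 ---wwwww--bbbb---ooowwwwrrrrwwwbbbb??rrr-----tttttttt----totottooooooooo
243 ---wwwww--bbbbb----oo-wwwwwwwbbbb??rrrrr-----tttttt---oottttttttoooooooo
244 --wwwwww---bbbbb----o--wwwwbbbbb-?rrrrrr-----ttttt---otooootooootooooooo
```

```bash
python3 -m jog '[[[0.0016,0.0144,0.0169,0,0,0],[0.0016,0.0144,0.0169,0,0,0],[0.0016,0.0144,0.0169,0,0,0],[0.0016,0.0144,0.0169,0,0,0],[0.0016,0.0144,0.0169,0,0,0],[0,0,0,0,0,0],[0,0,0,0,0,0]]]'
python3 - <<'E'
from seg import *
s=snap("top");S=snap("scene")
print(tri(s,(229.5,164),S,(206.5,219)))
st=get_state(); M=R.from_quat(st["eef_rot"]).as_matrix(); print(np.round(st["tool_pos"],4),M.round(3).tolist())
for d in((0,0,-.01),(.0074,0,-.0068)): print(d,(M.T@d).round(4))
E
```

```text
clock: 62.08
tool_pos: [0.6107, 0.2594, 0.1668]
eef_rot: [0.696, 0.697, -0.123, 0.122]
contact_force: [0.7, -0.5, 0.5]
opening: 0.006
finger_force: 0.0
(array([0.62098305, 0.11457923, 0.08346428]), np.float64(0.0015493212834789048))
[0.6107 0.2597 0.1675] [[-0.002, 1.0, -0.0], [0.94, 0.002, -0.34], [-0.34, -0.001, -0.94]]
(0, 0, -0.01) [0.0034 0.     0.0094]
(0.0074, 0, -0.0068) [0.0023 0.0074 0.0064]
```

```bash
python3 -m jog '[[[0.0017,0,0.0047,0,0,0],[0.0017,0,0.0047,0,0,0],[0.0017,0,0.0047,0,0,0],[0,0,0,0,0,0]]]'; python3 -m jog '[[[0.0008,0.0015,0.0023,0,0,0],[0.0008,0.0015,0.0023,0,0,0],[0,0,0,0,0,0]]]'; python3 -m jog '[[[0.0008,0.0015,0.0023,0,0,0],[0.0008,0.0015,0.0023,0,0,0],[0,0,0,0,0,0]]]'
```

```text
clock: 62.68
tool_pos: [0.6107, 0.2584, 0.151]
eef_rot: [0.696, 0.697, -0.124, 0.122]
contact_force: [0.4, 0.0, -0.1]
opening: 0.003
finger_force: 0.0
clock: 63.05
tool_pos: [0.614, 0.2585, 0.1465]
eef_rot: [0.696, 0.697, -0.123, 0.122]
contact_force: [0.0, -0.6, 0.5]
opening: 0.004
finger_force: 0.0
clock: 63.42
tool_pos: [0.6169, 0.2586, 0.1418]
eef_rot: [0.696, 0.697, -0.123, 0.122]
contact_force: [-0.4, -0.0, -0.1]
opening: 0.005
finger_force: 0.3
```

```bash
python3 -m jog '[[[0.0008,0,0.0023,0,0,0],[0.0008,0,0.0023,0,0,0],[0,0,0,0,0,0]]]'; python3 -m jog '[[[0.0012,0.0037,0.0032,0,0,0],[0.0012,0.0037,0.0032,0,0,0],[0,0,0,0,0,0]]]'; python3 -m jog '[[[0.0012,0.0037,0.0032,0,0,0],[0,0,0,0,0,0]]]'
```

```text
clock: 63.8
tool_pos: [0.6192, 0.2587, 0.1388]
eef_rot: [0.697, 0.696, -0.121, 0.123]
contact_force: [2.7, 0.1, 6.4]
opening: 0.006
finger_force: 3.4
clock: 64.18
tool_pos: [0.627, 0.2587, 0.1316]
eef_rot: [0.697, 0.696, -0.121, 0.123]
contact_force: [3.4, 1.1, 4.6]
opening: 0.005
finger_force: 2.3
clock: 64.42
tool_pos: [0.6301, 0.2587, 0.128]
eef_rot: [0.697, 0.696, -0.121, 0.123]
contact_force: [2.7, -0.6, 4.5]
opening: 0.006
finger_force: 2.2
```

```bash
python3 -m jog '[[[0.0013,0.003,0.0037,0,0,0],[0.0014,0.0028,0.0039,0,0,0],[0,0,0,0,0,0]]]'; python3 -m jog '[[[0.0014,0.0026,0.004,0,0,0],[0.0015,0.0022,0.0042,0,0,0],[0,0,0,0,0,0]]]'
python3 - <<'E'
from seg import *
s=snap("top");S=snap("scene")
for q in(s,S): print([(k[0].round(1).tolist(),int(k[1])) for k in blobs(q["frame"],*C["red"],8,box=(150,140,200,240))])
E
```

```text
clock: 64.8
tool_pos: [0.6357, 0.2587, 0.1198]
eef_rot: [0.696, 0.696, -0.121, 0.123]
contact_force: [2.4, -0.2, 4.3]
opening: 0.004
finger_force: 2.2
clock: 65.18
tool_pos: [0.6402, 0.2587, 0.1111]
eef_rot: [0.696, 0.697, -0.122, 0.123]
contact_force: [1.4, -0.1, 4.6]
opening: 0.002
finger_force: 2.1
[]
[([195.5, 233.4], 42), ([184.7, 228.1], 33)]
```

```bash
python3 -m jog '[[[0,-0.004,-0.01,0,0,0],[0,-0.005,-0.03,0,0,0],[0,-0.01,-0.05,0,0,0],[0,0,-0.05,0,0,0],[0,0,-0.05,0,0,0],[0,0,0,0,0,0]]]'
python3 - <<'E'
from seg import *
s=snap("top");S=snap("scene")
for q in(s,S): print([(k[0].round(1).tolist(),int(k[1])) for k in blobs(q["frame"],*C["red"],8,box=(150,120,200,240))])
print(np.round(get_state()["q"],2))
a=cv2.resize(s["frame"][100:220,160:300,::-1],(400,343),interpolation=cv2.INTER_CUBIC);b=cv2.resize(S["frame"][130:250,140:280,::-1],(400,343),interpolation=cv2.INTER_CUBIC)
cv2.imwrite("pics/l1.png",np.hstack([a,b]))
E
python3 asc.py top 175 118 280 160
```

```text
clock: 66.03
tool_pos: [0.6193, 0.327, 0.2924]
eef_rot: [0.696, 0.698, -0.119, 0.121]
contact_force: [-0.7, -0.8, -0.5]
opening: 0.006
finger_force: 0.0
[([186.7, 156.6], 13)]
[([195.5, 233.4], 42), ([184.5, 228.4], 36), ([165.0, 231.5], 29)]
[-0.48  0.9  -0.51  1.03  0.62  1.59 -0.95]
118 ttttttttttttttttttttttttttttttttttttttttttwwwwwwwwwwwwwwwwwwww-tttttttttttttttttttttttttttttttttttttttttt
119 ttttttttttttttttttttttttttttttttttttttttttwwwwwwwwwwwwwwwwwwww-tttttttttttttttttttttttttttttttttttttttttt
120 ttttttttttttttttttttttttttttttttttttttttttwwwwwwwwwwwwwwwwwwwwwtttttttttttttttttttttttttttttttttttttttttt
121 ttttttttttttttttttttttttttttttttttttttttttwwwwwwwwwwwwwwwwwwwwwtttttttttttttttttttttttttttttttttttttttttt
122 ttttttttttttttttttttttttttttttttttttttttttwwwwwwwwwwwwwwwwwwwwwtttttttttttttttttttttttttttttttttttttttttt
123 ttttttttttttttttttttttttttttttttttttttttttwwwwwwwwwwwwwwwwwwwwwtttttttttttttttttttttttttttttttttttttttttt
124 ttttttttttttttttttttttttttttttttttttttttttwwwwwwwwwwwwwwwwwwwwwtttttttttttttttttttttttttttttttttttttttttt
125 ttttttttttttttttttttttttttttttttttttttt
[... 3106 characters left out ...]
bbbbbbbbbbbbbbbbbbbbbbbbbbbbbbbttttttttt
154 yyyyyyttttttttt-------.--bbbbbbbbbbbbbbbbbbbb------------------.bbbbbbbbbbbbbbbbbbbbbbbbbbbbbbbbttttttttt
155 ..-yyyyytrtttttt--tt-bb.rrrrrrrrrrrrrrrrrrrrr...................---------------bbbbbbbbbbbbbbbb-ttttttttt
156 yy-.-yyyytrrrrrt--tt-bb-rrrrrrrrrrrrrrrrrrrrrr-ttt-tttttttt--tttttttt-ggggggggggggggggggggg--b-tttttttttt
157 yyyy-.-yyyytrrr---ttbbb-rrrrrrrrrrrrrrrrrrrrrr-yyywyyyttttt--tttttttt-ggggggggggggggggggggg--b-tttttttttt
158 yyyyyy--yyyytrr--.ttbbb-rrrrrrrrrrrrrrrrrrrrrr-yywwyyyyyyyyw-ttttttto-ggggggggggggggggggggggbb-tttttttttt
159 yyyyyyyy-yyyyyt--tttbbb-rrrrrrrrrrrrrrrrrrrrrr-yywwyyyyyyyywwyyyyyyyw-ggggggggggggggggggggggbb-tttttttttt
```

```bash
python3 - <<'E'
from h import *
s=snap("top");S=snap("scene")
for d in range(30,82,5):
    f=np.radians(d); p=(.68-.182*np.cos(f),.1085,.094+.182*np.sin(f)); print(d,np.round(p,3),proj(s,p).round(1),proj(S,p).round(1))
E
python3 asc.py scene 175 150 235 200 | cut -c1-70
```

```text
30 [0.522 0.108 0.185] [228.9 187.3] [228.  206.4]
35 [0.531 0.108 0.198] [228.7 183.4] [226.  201.1]
40 [0.541 0.108 0.211] [228.7 179.1] [223.8 195.9]
45 [0.551 0.108 0.223] [228.6 174.5] [221.4 190.7]
50 [0.563 0.108 0.233] [228.6 169.6] [218.7 185.7]
55 [0.576 0.108 0.243] [228.5 164.4] [215.9 180.9]
60 [0.589 0.108 0.252] [228.6 159. ] [212.9 176.3]
65 [0.603 0.108 0.259] [228.6 153.4] [209.8 171.9]
70 [0.618 0.108 0.265] [228.7 147.8] [206.6 167.9]
75 [0.633 0.108 0.27 ] [228.8 142.1] [203.3 164.3]
80 [0.648 0.108 0.273] [229.  136.5] [200. 161.]
150 ---www----------------------------------------------www-----
151 ---wwww---------------------------------------------wwww----
152 ----www----------------------------------------------www----
153 -----www----------------------------------------------www---
154 -----wwww----------------------------------------------w----
155 ------wwww--------------------------------------------------
156 -------www--------------------------------------------------
157 --------www-------------------------------------------------
158 wwww----wwww-----
[... 2008 characters left out ...]
bbb----------------------------------------wwwwwww
190 wwww-bbbbbb-----------------------------------------wwwwwwww
191 ww-bbbbb-------------------------------------------totwwwwww
192 -bbbbb---------------------------------------------otttwwwww
193 bbbb------------------------------------------------otttwwww
194 bb---------------------------------------------------otttwww
195 bb----------------------------------------------------oottww
196 bb------------------------------------------------------ottt
197 b---------------------------------------------bbb--------oot
198 b------------------------------------------bbbbbb------bb-ww
199 -----------------------------------------bbbbbbbb------bbbbw
```

View pics/l1.png

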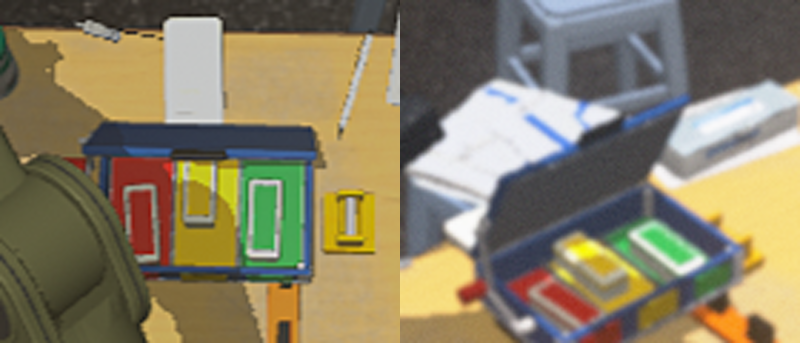

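The lid has come forward to about 63° and the stay is folded, with its knee at (470,290) in the right half. All the cases lie upright in their own bays, and the shim is still in place at (285,300) in the left half.

```bash
python3 -m jog '[[[0,0,-0.03,0,0,0],[0,0,-0.04,0,0,0],[0,0,0,0,0,0]]]'; python3 go.py .70 .109 .34 180 0 12
python3 - <<'E'
import numpy as np
for d in range(62,-1,-10):
    f=np.radians(d); print(d,np.round([.68-.165*np.cos(f)+.012*np.sin(f)+.009,.094+.165*np.sin(f)+.012*np.cos(f)],4))
E
```

```text
clock: 66.7
tool_pos: [0.6201, 0.3488, 0.3561]
eef_rot: [0.696, 0.697, -0.121, 0.122]
contact_force: [1.1, -0.8, -1.1]
opening: 0.003
finger_force: 0.0
at [0.6201 0.3488 0.3561] mm/row 23.452860334299725 rad/row 0.13326641711789702
[-0.0209,-0.0089,0.0058,-0.0225,0.0226,-0.1294] x 12 | mid z [0.36, 0.359, 0.353]
62 [0.6221 0.2453]
52 [0.5969 0.2314]
42 [0.5744 0.2133]
32 [0.5554 0.1916]
22 [0.5405 0.1669]
12 [0.5301 0.14  ]
2 [0.5245 0.1118]
```

```bash
python3 -m jog '[[[-0.0209,-0.0089,0.0058,-0.0225,0.0226,-0.1294],[-0.0209,-0.0089,0.0058,-0.0225,0.0226,-0.1294],[-0.0209,-0.0089,0.0058,-0.0225,0.0226,-0.1294],[-0.0209,-0.0089,0.0058,-0.0225,0.0226,-0.1294],[-0.0209,-0.0089,0.0058,-0.0225,0.0226,-0.1294],[-0.0209,-0.0089,0.0058,-0.0225,0.0226,-0.1294],[-0.0209,-0.0089,0.0058,-0.0225,0.0226,-0.1294],[-0.0209,-0.0089,0.0058,-0.0225,0.0226,-0.1294],[-0.0209,-0.0089,0.0058,-0.0225,0.0226,-0.1294],[-0.0209,-0.0089,0.0058,-0.0225,0.0226,-0.1294],[-0.0209,-0.0089,0.0058,-0.0225,0.0226,-0.1294],[-0.0209,-0.0089,0.0058,-0.0225,0.0226,-0.1294]]]'; python3 -m jog '[[[0,0,0,0,0,0]]]'; python3 go.py .665 .109 .245 180 0 5; python3 -c 'from h import *;print(np.round(get_state()["q"],2))'
```

```text
clock: 68.2
tool_pos: [0.6997, 0.1054, 0.3365]
eef_rot: [-0.001, 1.0, -0.002, -0.003]
contact_force: [0.5, 0.2, 0.9]
opening: 0.006
finger_force: 0.0
clock: 68.32
tool_pos: [0.7003, 0.1041, 0.3352]
eef_rot: [0.003, 1.0, -0.003, -0.003]
contact_force: [0.4, 0.4, -0.1]
opening: 0.005
finger_force: 0.0
at [0.7003 0.1041 0.3352] mm/row 19.386746812695954 rad/row 0.0020861599597258858
[0.007,0.001,0.0181,-0.001,-0.0012,-0.0014] x 5 | mid z [0.313, 0.29, 0.268]
[ 0.17  0.87 -0.99  1.1   0.7   1.49  0.89]
```

```bash
python3 -m jog '[[[0.007,0.001,0.0181,0,0,0],[0.007,0.001,0.0181,0,0,0],[0.007,0.001,0.0181,0,0,0],[0.007,0.001,0.0181,0,0,0],[0.007,0.001,0.0181,0,0,0],[0,0,0,0,0,0]]]'; python3 -m jog '[[[0.015,0,0,0,0,0],[0.015,0,0,0,0,0],[0.01,0,0,0,0,0],[0,0,0,0,0,0]]]'; python3 -m jog '[[[0.008,0,0.005,0,0,0],[0.008,0,0.005,0,0,0],[0.008,0,0.004,0,0,0],[0,0,0,0,0,0]]]'
```

```text
clock: 69.08
tool_pos: [0.6621, 0.1125, 0.2466]
eef_rot: [-0.0, 1.0, -0.003, -0.003]
contact_force: [0.1, -0.1, 1.0]
opening: 0.006
finger_force: 0.0
clock: 69.58
tool_pos: [0.6242, 0.1124, 0.2487]
eef_rot: [-0.0, 1.0, -0.002, -0.001]
contact_force: [0.3, 0.8, 0.3]
opening: 0.005
finger_force: 0.0
clock: 70.08
tool_pos: [0.5994, 0.1118, 0.2334]
eef_rot: [-0.0, 1.0, -0.002, -0.002]
contact_force: [0.2, -0.1, 0.2]
opening: 0.001
finger_force: 0.0
```

```bash
python3 -m jog '[[[0.0075,0,0.006,0,0,0],[0.0075,0,0.006,0,0,0],[0.0075,0,0.006,0,0,0],[0,0,0,0,0,0]]]'; python3 -m jog '[[[0.006,0,0.007,0,0,0],[0.006,0,0.007,0,0,0],[0.007,0,0.008,0,0,0],[0,0,0,0,0,0]]]'; python3 -m jog '[[[0.005,0,0.008,0,0,0],[0.005,0,0.008,0,0,0],[0.005,0,0.008,0,0,0],[0,0,0,0,0,0]]]'; python3 asc.py scene 165 150 265 235
```

```text
clock: 70.58
tool_pos: [0.5767, 0.1117, 0.2153]
eef_rot: [-0.0, 1.0, -0.002, -0.002]
contact_force: [0.8, 0.1, 0.5]
opening: 0.005
finger_force: 0.0
clock: 71.08
tool_pos: [0.5577, 0.1116, 0.1933]
eef_rot: [-0.0, 1.0, -0.002, -0.002]
contact_force: [-0.3, -1.1, 0.5]
opening: 0.004
finger_force: 0.0
clock: 71.58
tool_pos: [0.5429, 0.1115, 0.1693]
eef_rot: [-0.0, 1.0, -0.002, -0.002]
contact_force: [-0.5, -0.0, -1.0]
opening: 0.003
finger_force: 0.0
150 -------------www-----------------------------------------------y--yyy-------------------------------
151 -------------wwww--------------------------.------------y----y-yyyy---------------------------------
152 --------------www--------------------------..------y-y---y-yyy-yyyy--.------------------------------
153 ---------------www-------------------------...-----yyy-yy-y-yyyy----..------------------------------
154 ---------------wwww-----------------------.......----------yy-----...-------------------------------
155 ----------------wwww------------------------.-...---------------.....-------------------------------
156 --------------
[... 7576 characters left out ...]
b---tttt----t-wwwwwwtttttttttttttt-----bbbbbbbb-ggggggggggg----wwotttt
229 to----b------rrrrrrrrrrrw-r????rr-ttttt----tttwwtttt--tttttttttt--bbbbbbbbbbb--gggggggg-----wwottttt
230 to----------?rrrrrrrrrrorrrrrrrrrrotttttt---tttttt----tttttttttt-bbbbbb-------ggggggg-----woootttttt
231 to-----------?rrrrrrrwworrrrrrrrrrroottttt---ttt------ttttttttt--bbb--tt---b---gggggg-----ootttttttt
232 tow-----------?rrrrrowworrrrrrrrrrrrrottttt---------tttttttttw-wbb--ttttt--bb--ggg-------oottttttttt
233 tow----------bb??rrrrwwworrrrrrrrrrrrrootttt------tttttttttw-wbb--ttttttt--b------------toottttttttt
234 ttw----------bbb??rrrowwworrrrrrrrrrrrroottttt--tttttttttw-wbbb-yyytttttt--b-----------ttttotttttttt
```

```bash
python3 -m jog '[[[0.003,0,0.008,0,0,0],[0.003,0,0.008,0,0,0],[0.003,0,0.008,0,0,0],[0,0,0,0,0,0]]]'; python3 -m jog '[[[0,0,0.007,0,0,0],[0,0,0.007,0,0,0],[0,0,0.007,0,0,0],[0,0,0,0,0,0]]]'; python3 -m jog '[[[0,0,0.006,0,0,0],[0,0,0.006,0,0,0],[0,0,0,0,0,0]]]'
```

```text
clock: 72.12
tool_pos: [0.534, 0.1115, 0.1454]
eef_rot: [-0.0, 1.0, -0.002, -0.002]
contact_force: [-0.0, -0.4, 0.0]
opening: 0.005
finger_force: 0.0
clock: 72.62
tool_pos: [0.5344, 0.1115, 0.1245]
eef_rot: [0.0, 1.0, -0.002, -0.002]
contact_force: [-0.2, 1.3, -0.7]
opening: -0.0
finger_force: 0.0
clock: 73.0
tool_pos: [0.5344, 0.1115, 0.1127]
eef_rot: [0.0, 1.0, -0.002, -0.002]
contact_force: [0.1, 0.6, -0.5]
opening: 0.006
finger_force: 0.0
```

```bash
python3 -m jog '[[[0,0,0.003,0,0,0],[0,0,0.003,0,0,0],[0,0,0,0,0,0]]]'; python3 -m jog '[[[0,0,0.002,0,0,0],[0,0,0.001,0,0,0],[0,0,0,0,0,0]]]';python3 -m jog '[[[0,0,0.001,0,0,0],[0,0,0,0,0,0]]]'
```

```text
clock: 73.38
tool_pos: [0.5346, 0.1116, 0.107]
eef_rot: [0.0, 1.0, -0.002, -0.001]
contact_force: [-0.1, -0.3, -0.0]
opening: 0.006
finger_force: 0.0
clock: 73.75
tool_pos: [0.5347, 0.1117, 0.1045]
eef_rot: [0.0, 1.0, -0.002, -0.001]
contact_force: [-1.5, -0.0, 2.4]
opening: 0.009
finger_force: 1.6
clock: 74.0
tool_pos: [0.5347, 0.1117, 0.1044]
eef_rot: [0.0, 1.0, -0.002, -0.001]
contact_force: [-3.2, -1.8, 11.2]
opening: 0.007
finger_force: 5.7
```

```bash
python3 -m jog '[[[0,0,0.0005,0,0,0],[0,0,0,0,0,0],[0,0,0,0,0,0]]]'; python3 -m jog '[[[0,0,-0.02,0,0,0],[0,0,-0.04,0,0,0],[0.03,0,-0.05,0,0,0],[0.05,0,-0.05,0,0,0],[0.03,0.05,-0.03,0,0,0],[0,0.06,0,0,0,0],[0,0.06,0,0,0,0],[0,0.06,0,0,0,0],[0,0,0,0,0,0]]]'
python3 - <<'E'
from seg import *
s=snap("top");S=snap("scene")
b=blobs(s["frame"],*C["blue"],20,box=(170,120,300,215))
for k in b[:3]: p=np.array([onz(s,*q,.104)[:2] for q in k[2]]); print(k[1],k[0],p.round(4).tolist())
for k in blobs(s["frame"],*C["orange"],20,box=(170,120,300,280))[:2]: print("shim",k[1],[onz(s,*q,.014)[:2].round(4).tolist() for q in k[2]])
E
python3 asc.py top 180 135 275 205; python3 asc.py scene 165 190 270 262
```

```text
clock: 74.38
tool_pos: [0.5347, 0.1117, 0.1044]
eef_rot: [0.0, 1.0, -0.002, -0.001]
contact_force: [-3.4, -2.4, 15.0]
opening: 0.008
finger_force: 7.6
clock: 75.5
tool_pos: [0.43, 0.3457, 0.2854]
eef_rot: [-0.004, 1.0, 0.001, -0.002]
contact_force: [0.4, -0.4, -0.1]
opening: 0.006
finger_force: 0.0
1534 [231.79009126 156.53389831] [[0.5863, 0.2221], [0.6754, 0.2248], [0.6758, -0.0075], [0.5868, -0.0072]]
135 ttttttttttttttttttttttttttttttttttttttwwwwwwwwwwwwwwwwwwww-tttttttttttttttttttttttttttttttttttt
136 ttttttttttttttttttttttttttttttttttttttwwwwwwwwwwwwwwwwwwww-tttttttttttttttttttttttttttttttttttt
137 ttttttttttttttttttttttttttttttttttttttwwwwwwwwwwwwwwwwwwww-tttttttttttttttttttttttttttttttttttt
138 ttttttttttttttttttttttttttttttttttttttwwwwwwwwwwwwwwwwwwwwttttttttttttttttttttttttttttttttttttt
139 ttttttttttttttttttttttttttttttttttttttwwwwwwwwwwwwwwwwwwwwwtttttttttttttttttttttttttttttttttttt
140 ttttttttttttttttttttttttttttttttttttttwwwwwwwwwwwwwwwwwwwwttttttttttttttttttttttttttttttttttttt
141 ttttttttttttttttttttttttttttttttttttttwwwwwwwwwwwwwwwwwwwwtttttttttttttttttttttttttttttt
[... 13527 characters left out ...]
ottttttttttttttttttttttttttttooooooooooo
256 toorroooooottttttttttott---------------------oottottttttttttttttttttttttttttttttttttttttttttttttooooooooo
257 toooooooooottotttttttttttt-----------------oottttttttttttttttttttttttttttttttttttttttttttttttttttoooooooo
258 tooooootttttttttttttttooott---------------otottttttttttttttttttttttttttttttttttttttttttttttttttttttoooooo
259 ttoooototttttttttttttttttott-------------totttotttttttttttttttttttttttttttttttttttttttttttttttttttttoottt
260 tttottttttttttttttttttotttttt-----------ttttttttttttttttttttttttttttttttttttttttttttttttttttttttttttttttt
261 tttttottottttttttttttototoottt--------ttttttttttttttttttttttttttttttttttttttttttttttttttttttttttttttttttt
```

Run:
```python
from seg import *
S=snap("scene")
for p in((.52,-.0095,.104),(.52,.2265,.104),(.68,-.0095,.104),(.52,-.0095,.094)): print(p,proj(S,p).round(1))
for k in blobs(S["frame"],(5,170,90),(16,255,255),20,box=(200,180,330,300))[:3]: print("shim",k[1],k[0],[onz(S,*q,.01)[:2].round(3).tolist() for q in k[2]])
print(get_state()["contact_force"],get_state()["clock"])
```

```text
(0.52, -0.0095, 0.104) [259.2 213.4]
(0.52, 0.2265, 0.104) [195.2 246.7]
(0.68, -0.0095, 0.104) [226.1 189.9]
(0.52, -0.0095, 0.094) [259.1 216. ]
shim 235 [257.52340426 246.39574468] [[0.542, 0.038], [0.559, -0.001], [0.44, -0.002], [0.426, 0.036]]
[-0.16883045  0.40290068  0.58966853] 75.75
```

```bash
python3 -c '
from plant import *
print(finish_job())'
```

```text
the job is handed in; nothing more can be done
None
```

I finished the job and handed it in at about 76 s of the 210 s: chest on the shim with its lid corner where a level chest puts it, bar flat on the desk, all three cases upright in their own bays, stay broken and lid shut; the hand-in gave no verdict.

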